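# Weigh the tub on the beam scale and tally it

### The arm

A 6-joint arm with a two-finger parallel gripper is mounted at the origin on the work surface. World frame = base frame: x ahead of the robot, y to its left, z up, the work surface at z = 0. Lengths are in m, angles in rad, forces in N, time in s.
With the tool pointing down it reaches from about 0.425 to 0.95 m from the base axis. Payload 3.5 kg.
Tool frame: the origin (TCP) lies midway between the tips of the shut fingers; the grasp point (between the pads) lies 19 mm behind it; z points along the fingers, y is the line along which they close (so a half turn about z gives the same grasp; the last joint's range is limited). The gripper opens to 85 mm and grips with 20 to 120 N. Pads are 22 mm wide; open, the fingers measure 114 mm over their backs; the gripper's body (76 mm by 85 mm) begins 54 mm behind the grasp point. The pads swing forward as they close: fully open they stand 13 mm farther back than shut.
Start: joints at [-0.15, 0.286, 1.577, -0, 1.279, -0.15], TCP at [0.675, 0, 0.231] pointing down, gripper open.
Joint ranges: [-2.77, 2.77], [-0.9, 2.22], [0.21, 2.48], [-1.53, 4.67], [0.24, 2.81], [-2.84, 2.84]. Speed limits (rad/s): [2.79, 2.79, 3.14, 3.14, 3.14, 3.14].

### API

Orientations are given as a 3x3 rotation matrix whose columns are the frame's x, y, z axes.
In Python, from cell import state, imaging, workorder, finder gives the robot as it stands. The module is installed in compiled form; this text tells all that it offers.
- The arm moves only by the shell command python3 -m pendant 'ROWS'. ROWS is JSON, one flat list of numbers, 7 for each row, row after row: the turn, a rotation vector about the tool's x, y, z in degrees, then the shift along the tool's x, y, z in mm, then the closure, from -1 (fully open) to 1 (shut). A call has 1 to 12 rows; each row shifts and turns the commanded pose from where the row before left it, along the tool's axes as they then stand; what a row does not reach is not made up. A row lasts 1/12 s, in which the tool goes at most 41.7 mm and 7.16 degrees, less where a joint would pass 70% of its speed; a pose out of reach is approached as far as the arm can. A call with a gripper value outside its range is refused whole. The fingers move at their own pace and stop on an object; the grip force is fixed at half the most. Time passes only in rows, so rows that do not move let the fingers close. It gives the time, the measured TCP pose, the force, the opening and the grip force at its end, in the units of the state.
- state(): the state, without advancing time (a new reading comes with each control period).
- imaging.capture(name): name is "scene" or "side" or "wrist"; returns a dict with "color" (384x512x3 uint8, red, green, blue), "intrinsics" (3x3 intrinsics, pixels), "R" (3x3) and "t" (3): a world point X has camera coordinates R X + t. Camera axes: x right, y down, z forward; pixel columns grow to the right and rows downward; lengths in m; the calibration is good to about 2 mm. A picture is of the moment at which its call begins. There is no depth.
- workorder.finish_job(): hands the job in; it is judged then, once.
Trained networks look in a picture, given as the dict that the camera call returned (one of the last four; its "shot" number tells which), for a name from the list of things; names that differ only in an ending like _2 or _b are one class to them, and where a whole thing is asked for, a point or a joint stands for the part that bears it (a point fixed in the world has none). Each returns a list of dicts, best first, with "score" (0 to 1); they miss things now and then, are a little off and sometimes report something else, mostly with a low value. They report only what shows in the picture. A call takes as long as a camera call. They do not tell look-alikes from the thing itself.
- finder.masks_of(picture, query): "region" (384x512 bool, what is visible of it) and "pixel" ([column, row] in pixels, amid what is visible of it).
- finder.pinpoint(picture, query): "pixel" ([column, row] in pixels: a listed point, or the origin of a listed thing).
The state is a dict: "time_s": time; "q": joint angles; "qd": joint speeds; "tau": joint torques, N m; "tool_pos": TCP position; "orientation": TCP orientation; "force": force on the tool from outside, world axes, zero at the start; "moment": the same for the moment, N m; "width": opening from 0.0 (shut) to 1.0 (fully open); "gripper_force": force on a finger pad.
Only numpy, scipy, OpenCV 4.12 (cv2) and the standard library are available. Lean on these libraries where they do the work, as an engineer would, in place of code of your own. Each camera call takes 0.05 s, during which the arm holds its last target. There are 200 camera calls.

### The job

Weigh the closed flip-top tub: stand it upright on the middle of the beam scale's square platform and let go of it, then slide the poise along the notched beam until the beam rests level by itself, with the pointer centred on its mark. Then tally the weighing on the loose pocket counter: press its plunger fully in while the counter is backed up against the upright steel stop, and let the plunger spring out again. Leave the other things on the shelf where they are.

Things in the scene. Friction and masses are not known exactly. Their poses are not given: they have to be found in the camera images.
- tub: Closed green plastic flip-top tub, a rounded box 80 (its x) x 60 (its y) x 90 mm tall: body 76 x 56 mm up to 74 mm, lid 80 x 60 mm from 74 to 88 mm. Origin at the centre of its underside, z up. Contents unknown, 0.3 to 0.6 kg. Loose; starts upright on the shelf in front of the scale.
- scale: Fixed beam scale, grey base 90 (its x) x 420 (its y) x 12 mm. Origin on the shelf under the pivot (60 mm up, cheeks 78 mm high); base from +140 to -280 mm in y. Platform on the +y side, carried by the beam and tipping with it. Steel beam 12 x 12 mm with the poise on the -y side, reaching 240 mm; index post 97 mm high at y -274 mm.
- platform_top (a point): Centre of the top face of the square steel platform, 110 x 110 mm, 80 mm from the pivot on the scale's +y side, its x and y along the platform's sides. 85 mm above the shelf when the beam is level; with the beam's tilt it sinks to 77 mm (tipped 0.1 rad) under a load not yet balanced, and rises to 93 mm when the poise outweighs it. The tub's weight acts where the tub stands.
- beam (a joint): Tilt of the beam, rad. 0: level, pointer on the mark. Positive: pointer end up, load outweighs poise (slide the poise out). Negative: pointer end down (slide it back). Stops at -0.1 and +0.1. Between the stops 10 mm of poise travel changes it by about 0.04; it settles in about 1 s once the poise is let go.
- poise (a joint): Poise along the beam, m: 0 (55 mm from the pivot) to 0.155 (210 mm from the pivot, near the pointer); grows away from the platform, along the scale's -y. It stays wherever it is left (the notches, 10 mm apart, are only marks); about 1.2 N slides it. It starts near 0; with the tub on, balance lies somewhere between 0.045 and 0.15.
- poise_knob (a point): Centre of the top of the poise's upright round steel knob, 26 mm in diameter, 65 mm tall, on a saddle 35 x 40 x 32 mm (40 along the beam). With the beam level this point is 142 mm above the shelf, the saddle's top 77 mm, the beam's top 66 mm; they tip with the beam. The knob can be pushed along the beam either way.
- pointer_tip (a point): Tip of the thin dark pointer at the -y end of the beam, 254 mm from the pivot; 10 mm up or down is about 0.04 rad of tilt.
- index_mark (a point): Dark mark jutting from the fixed index post toward the pointer, 60 mm above the shelf; the pointer is centred when its tip is level with this.
- stop: Fixed steel angle piece: upright plate 90 mm wide (its y), 6 mm thick, 45 mm high, foot behind it. Origin at the foot of the middle of its flat front face; the face looks along the piece's -x, toward the robot, and its x points into the face.
- counter: Loose black plastic pocket counter, 70 (its x) x 50 (its y) x 34 mm high, 0.17 kg, flat on the shelf, 20 to 55 mm in front of the stop and roughly square to it. Origin at the centre of its underside; its +x end faces the stop, the plunger is on its -x end. It slides easily on the shelf.
- plunger (a joint): How far the counter's plunger is pressed, m: 0 out, 0.008 fully in; a spring, about 4.4 N when fully in. Pressed without the stop behind it, the counter just slides.
- plunger_face (a point): Centre of the flat outer face of the round steel plunger, 24 mm in diameter, jutting 16 mm from the counter's -x end, its axis 18 mm above the shelf and along the counter's x; it is pressed along the counter's +x.
- vials: Bystander, the stand of vials: leave it where it is.
- pump: Bystander, the air pump: leave it where it is.
- scraper: Bystander, the scraper: leave it where it is.
- cup: Bystander, the cup: leave it where it is.
There are look-alikes about, which are no part of the job. Leave any green or purple look-alike of the counter alone. Several things look just like the tub: the one meant starts farthest to the robot's left.

How it is judged:
By the outcome, as a careful person would: the job done as asked, in the order asked, and still so for the second after the job is handed in, with the robot touching nothing.
It also fails if it takes over 72 s, if anything falls off the work surface, if the arm or the gripper's body presses on something with over 40 N, if the wrist force passes 120 N, or if a joint passes its speed limit or range.

## Working session

There is one attempt and no reset: what is moved stays moved. The work goes in short steps, Python scripts to look and compute and a shell command to move; the robot and the scene stay as the last step left them, time stands still between calls to the robot, and variables do not carry over. Pictures are saved under pics/ and viewed, at most 10 in all, crops included, and the job is handed in when it is done.

```bash
mkdir -p pics; cat > h.py <<'E'
import numpy as np, cv2
from cell import state, imaging, workorder, finder
def ray(p,px):
    K=np.array(p["intrinsics"]);R=np.array(p["R"]);t=np.array(p["t"])
    return -R.T@t, R.T@np.linalg.solve(K,[px[0],px[1],1.])
def atz(p,px,z):
    o,d=ray(p,px); return o+d*(z-o[2])/d[2]
def proj(p,X):
    c=np.array(p["R"])@X+p["t"]; c=np.array(p["intrinsics"])@c; return c[:2]/c[2]
def tri(obs):
    A=np.zeros((3,3));b=np.zeros(3)
    for p,px in obs:
        o,d=ray(p,px);d=d/np.linalg.norm(d);M=np.eye(3)-np.outer(d,d);A+=M;b+=M@o
    return np.linalg.solve(A,b)
def save(n,im): cv2.imwrite("pics/"+n,im[...,::-1])
E
python3 - <<'E'
from h import *
np.set_printoptions(precision=3,suppress=True)
a=imaging.capture("scene");b=imaging.capture("side")
save("a.png",np.vstack([a["color"],b["color"]])[:, :][:,:] if 0 else cv2.resize(np.hstack([a["color"],b["color"]]),(800,300),interpolation=cv2.INTER_AREA))
save("scene.png",a["color"]);save("side.png",b["color"])
zs=dict(tub=0,scale=0,platform_top=.085,poise_knob=.142,pointer_tip=.06,index_mark=.06,stop=0,counter=0,plunger_face=.018)
for q in zs:
    for n,p in(("sc",a),("si",b)):
        for r in finder.pinpoint(p,q)[:5]:
            if r["score"]>.2: print(q,n,round(r["score"],2),np.round(r["pixel"]),atz(p,r["pixel"],zs[q]))
E
```

```text
tub sc 0.92 [283. 284.] [ 0.768 -0.11   0.   ]
tub sc 0.66 [165. 184.] [ 0.257 -0.25   0.   ]
tub sc 0.65 [264. 193.] [ 0.44   0.008 -0.   ]
tub sc 0.59 [321. 217.] [0.609 0.108 0.   ]
tub si 0.98 [280. 228.] [0.429 0.014 0.   ]
tub si 0.85 [324. 180.] [ 0.266 -0.237  0.   ]
tub si 0.8 [192. 193.] [ 0.776 -0.112  0.   ]
scale sc 0.66 [320. 218.] [0.612 0.103 0.   ]
scale sc 0.22 [263. 190.] [0.428 0.012 0.   ]
scale si 0.58 [225. 246.] [0.611 0.109 0.   ]
scale si 0.21 [259. 326.] [0.467 0.371 0.   ]
platform_top sc 0.88 [347. 189.] [0.618 0.182 0.085]
platform_top si 0.91 [216. 253.] [0.621 0.192 0.085]
poise_knob sc 0.64 [306. 187.] [0.609 0.047 0.142]
poise_knob si 0.78 [228. 206.] [0.604 0.048 0.142]
pointer_tip sc 0.69 [237. 225.] [ 0.58  -0.147  0.06 ]
pointer_tip si 0.95 [245. 179.] [ 0.576 -0.152  0.06 ]
index_mark sc 0.74 [234. 221.] [ 0.56  -0.148  0.06 ]
index_mark si 0.58 [245. 181.] [ 0.575 -0.141  0.06 ]
stop sc 0.6 [349. 191.] [ 0.555  0.25  -0.   ]
stop sc 0.56 [186. 255.] [ 0.562 -0.296  0.   ]
stop si 0.72 [254. 162.] [ 0.558 -0.308  0.   ]
stop si 0.72 [227. 208.] [ 0.63  -0.055  0.   ]
counter sc 0.93 [ 90. 242.] [ 0.394 -0.516  0.   ]
counter sc 0.9 [175. 236.] [ 0.483 -0.296  0.   ]
counter sc 0.81 [139. 257.] [ 0.51 -0.41  0.  ]
counter sc 0.69 [346. 190.] [0.549 0.245 0.   ]
counter sc 0.39 [319. 218.] [ 0.611  0.101 -0.   ]
counter si 0.72 [275. 160.] [ 0.471 -0.327  0.   ]
counter si 0.5 [270. 147.] [ 0.498 -0.408  0.   ]
plunger_face sc 0.55 [118. 255.] [ 0.493 -0.457  0.018]
plunger_face sc 0.55 [ 92. 224.] [ 0.344 -0.495  0.018]
plunger_face sc 0.52 [169. 220.] [ 0.433 -0.296  0.018]
plunger_face si 0.6 [304. 135.] [ 0.353 -0.486  0.018]
plunger_face si 0.58 [229. 207.] [ 0.622 -0.046  0.018]
plunger_face si 0.53 [275. 163.] [ 0.471 -0.295  0.018]
plunger_face si 0.52 [286. 165.] [ 0.424 -0.29   0.018]
```

View pics/scene.png

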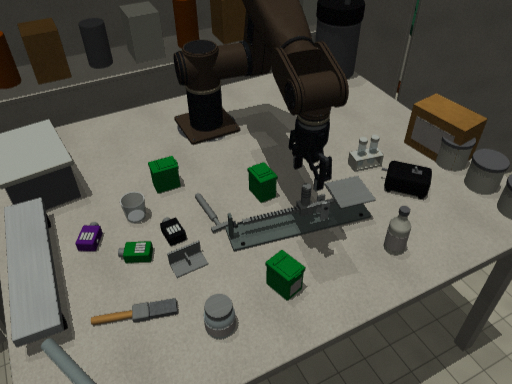

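View pics/side.png

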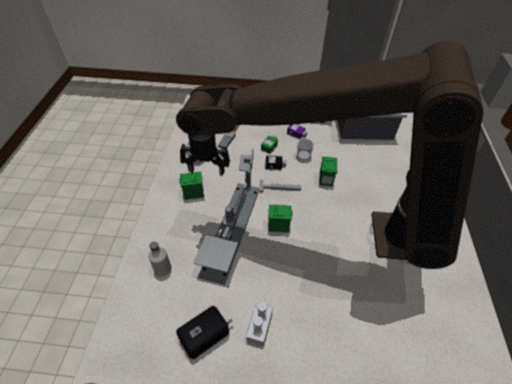

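The three tub look-alikes in the scene picture are at pixels (264,193), (165,175) and (285,274). The first has the largest y (0.01, against -0.25 and -0.11), so it is the farthest left and it stands in front of the scale. The black counter is at (173,231) in front of the stop at (187,258); the green (138,252) and purple (89,238) ones are decoys.

```bash
cat >> h.py <<'E'
from scipy.optimize import minimize
def boxpts(x,y,yaw,parts):
    c,s=np.cos(yaw),np.sin(yaw);out=[]
    for (x0,x1,y0,y1,z0,z1) in parts:
        out.append(np.array([[x+c*a-s*b,y+s*a+c*b,z] for a in(x0,x1) for b in(y0,y1) for z in(z0,z1)]))
    return out
def iou(v,parts,views):
    tot=0
    for p,m in views:
        im=np.zeros((1536,2048),np.uint8)
        for P in boxpts(*v,parts):
            h=cv2.convexHull(np.array([proj(p,X) for X in P],np.float32)*4+1.5).astype(np.int32); cv2.fillConvexPoly(im,h,1)
        M=cv2.resize(m.astype(np.uint8),(2048,1536),interpolation=cv2.INTER_LINEAR)
        tot+=(im&M).sum()/(im|M).sum()
    return tot/len(views)
def fit(v0,parts,views):
    best=None
    for dy in (-.5,-.25,0,.25,.5):
        v=np.array(v0,float);v[2]+=dy
        r=minimize(lambda u:-iou(u*[.01,.01,.1],parts,views),v/[.01,.01,.1],method="Nelder-Mead",options=dict(initial_simplex=v/[.01,.01,.1]+np.array([[0,0,0],[1,0,0],[0,1,0],[0,0,2]]),xatol=.02,fatol=1e-4,maxiter=120))
        if best is None or r.fun<best[0]: best=(r.fun,r.x*[.01,.01,.1])
    return best
def mask_near(p,q,X):
    px=proj(p,X);L=[r for r in finder.masks_of(p,q) if r["score"]>.3]
    L=[r for r in L if np.hypot(*(np.array(r["pixel"])-px))<25]
    return L[0]["region"] if L else None
TUB=[(-.038,.038,-.028,.028,0,.074),(-.04,.04,-.03,.03,.074,.088)]
CTR=[(-.035,.035,-.025,.025,0,.034)]
STOP=[(0,.006,-.045,.045,0,.045)]
E
python3 - <<'E'
from h import *
np.set_printoptions(precision=4,suppress=True)
a=imaging.capture("scene");b=imaging.capture("side")
for q,v0,parts in(("tub",(.435,.012,0),TUB),("tub",(.435,.012,1.57),TUB),("counter",(.48,-.3,0),CTR)):
    V=[(p,mask_near(p,q,np.array([v0[0],v0[1],.03]))) for p in(a,b)]
    V=[v for v in V if v[1] is not None]
    print(q,len(V),fit(v0,parts,V),[fit(v0,parts,[v]) for v in V])
for q,z in (("stop",0),):
    for p in(a,b):
        for r in finder.masks_of(p,q)[:3]: print(q,r["score"],np.round(r["pixel"]),r["region"].sum())
print([ (np.round(r["pixel"]),round(r["score"],2)) for p in (a,b) for q in("vials","pump","scraper","cup") for r in finder.masks_of(p,q)[:1]])
im=np.hstack([cv2.resize(a["color"][165:215,235:295],(480,400),interpolation=3),cv2.resize(a["color"][205:285,140:204],(320,400),interpolation=3)])
save("crop.png",im)
E
```

```text
tub 2 (np.float64(-0.9259892391317976), array([0.4341, 0.0041, 0.0139])) [(np.float64(-0.9447743467933492), array([ 0.4371,  0.0043, -0.0414])), (np.float64(-0.9351701782820098), array([0.4334, 0.0045, 0.0304]))]
tub 2 (np.float64(-0.8084261918315587), array([0.4321, 0.0064, 1.1799])) [(np.float64(-0.8458238708049457), array([0.4376, 0.0035, 1.1823])), (np.float64(-0.7901005823186872), array([0.4305, 0.005 , 1.1717]))]
counter 2 (np.float64(-0.44967682363804246), array([ 0.4759, -0.3   ,  0.0299])) [(np.float64(-0.8993536472760849), array([ 0.4759, -0.3   ,  0.0299])), (np.float64(-0.0), array([ 0.48, -0.3 , -0.5 ]))]
stop 0.9 [188. 258.] 913
stop 0.74 [245. 164.] 175
stop 0.65 [229. 239.] 2997
[(array([364., 158.]), 0.98), (array([409., 179.]), 0.85), (array([305., 219.]), 0.34), (array([131., 207.]), 0.85), (array([260., 321.]), 0.92), (array([202., 329.]), 0.68), (array([280., 185.]), 0.7), (array([306., 149.]), 0.82)]
```

View pics/crop.png

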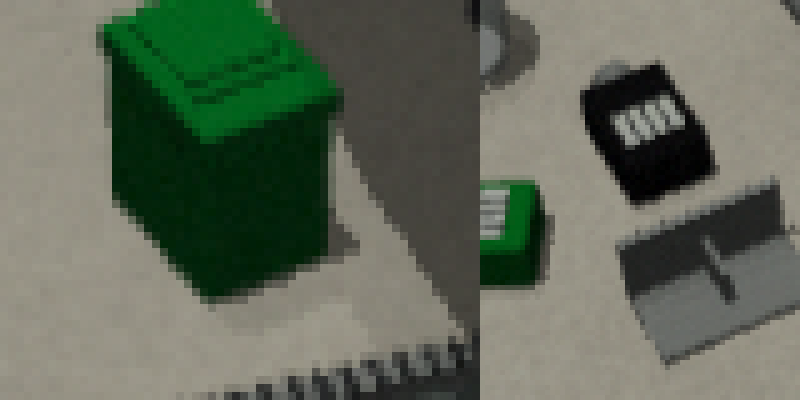

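The crop confirms the tub, with its long side along world x and yaw near 0. It also shows the black counter, whose plunger faces the robot and whose +x end faces the stop. Next I check the tool axes and refine the scale's frame.

```bash
python3 - <<'E'
from h import *
np.set_printoptions(precision=4,suppress=True)
s=state();print(s["time_s"],s["tool_pos"],s["orientation"],s["width"])
a=imaging.capture("scene");b=imaging.capture("side")
for q in("platform_top","poise_knob","pointer_tip","index_mark"):
    L=[finder.pinpoint(p,q)[0]["pixel"] for p in(a,b)]; X=tri([(a,L[0]),(b,L[1])]);print(q,X,proj(a,X)-L[0])
r=[finder.pinpoint(b,"counter"),finder.pinpoint(b,"stop")]
m=[x for x in finder.masks_of(a,"stop")][0]["region"]
# scale base mask fit
SC=[(-.045,.045,-.28,.14,0,.012)]
st=(.56,-.30,0)
print("stop",fit(st,STOP+[(0,.06,-.045,.045,0,.006)],[(a,m)]))
E
```

```text
1.9 [0.675  0.     0.2313] [[ 0.      1.     -0.0001]
 [ 1.     -0.     -0.    ]
 [-0.     -0.0001 -1.    ]] 1.003750125976219
platform_top [0.6233 0.184  0.0866] [0.1722 0.08  ]
poise_knob [0.6087 0.0476 0.1424] [1.4963 0.842 ]
pointer_tip [ 0.5665 -0.1521  0.0568] [-1.0689 -0.7287]Traceback (most recent call last):
  File "<stdin>", line 6, in <module>
IndexError: list index out of range
```

```bash
python3 -m pendant '[0,0,7.5,0,0,0,-1, 0,0,7,0,0,0,-1, 0,0,7,0,0,0,-1, 0,0,7,0,0,0,-1, 0,0,7,0,0,0,-1, 0,0,7,0,0,0,-1, 0,0,7,0,0,0,-1, 0,0,7,0,0,0,-1, 0,0,7,0,0,0,-1, 0,0,7,0,0,0,-1, 0,0,7,0,0,0,-1, 0,0,7,0,0,0,-1]'
python3 -m pendant '[0,0,6,-30,0,0,-1, 0,0,0,-35,0,0,-1, 0,0,0,-35,0,0,-1, 0,0,0,-35,0,0,-1, 0,0,0,-35,-4,0,-1, 0,0,0,-35,0,0,-1, 0,0,0,-33,0,0,-1, 0,0,0,0,0,0,-1, 0,0,0,0,0,0,-1]'
python3 - <<'E'
from h import *
np.set_printoptions(precision=4,suppress=True)
s=state();print(s["time_s"],s["tool_pos"],s["orientation"],s["q"])
a=imaging.capture("scene");b=imaging.capture("side");w=imaging.capture("wrist")
save("w1.png",np.hstack([w["color"],]))
for q in("tub","platform_top","poise_knob","pointer_tip","index_mark","scale"):
  for n,p in(("sc",a),("si",b),("w",w)):
    for r in finder.pinpoint(p,q)[:3]: 
        if r["score"]>.4: print(q,n,round(r["score"],2),np.round(r["pixel"],1))
E
```

```text
time_s: 3.35
tool_pos: [0.675, 0.0, 0.2313]
orientation: [[0.995, 0.096, 0.0], [0.096, -0.995, 0.0], [0.0, -0.0, -1.0]]
force: [-0.2, 0.5, -0.1]
width: 1.001
gripper_force: 0.0
time_s: 4.1
tool_pos: [0.436, 0.0017, 0.2315]
orientation: [[1.0, -0.003, 0.001], [-0.003, -1.0, -0.0], [0.001, 0.0, -1.0]]
force: [1.4, -0.2, 1.2]
width: 0.998
gripper_force: 0.0
4.1 [0.436  0.0017 0.2315] [[ 1.     -0.0031  0.0015]
 [-0.0031 -1.     -0.0003]
 [ 0.0015  0.0003 -1.    ]] [-0.2295 -0.2692  2.1358  0.      1.2735  1.3444]
tub sc 0.88 [281.6 288.2]
tub sc 0.72 [266.9 192. ]
tub sc 0.56 [169.  186.4]
tub si 0.79 [278.1 226.7]
tub si 0.74 [322.1 179.4]
tub w 0.83 [450.2 290.2]
tub w 0.63 [247.6 160.1]
platform_top sc 0.79 [347.6 189.3]
platform_top si 0.84 [218.1 254.4]
platform_top si 0.75 [203.9 333.6]
platform_top si 0.67 [279.8 188. ]
poise_knob sc 0.95 [306.6 184.2]
poise_knob sc 0.57 [209.9 214.8]
pointer_tip sc 0.94 [235.4 224.2]
pointer_tip w 0.94 [423.8  11.5]
index_mark sc 0.64 [237.8 221.9]
index_mark si 0.75 [248.2 179.7]
index_mark w 0.94 [426.9  14.8]
scale sc 0.97 [321.2 219.2]
scale si 0.88 [227.1 244.5]
```

View pics/w1.png

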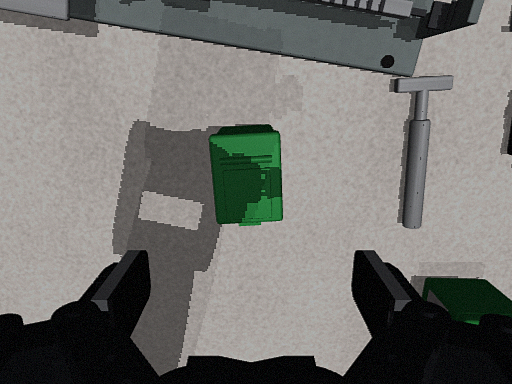

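The wrist view shows the tub's lid at (246,175), almost square to the tool. The scraper-like tool (413,150) and another tub (470,295) stand to the right, clear of the fingers. I refine the tub with the wrist silhouette.

```bash
python3 - <<'E'
from h import *
np.set_printoptions(precision=4,suppress=True)
w=imaging.capture("wrist");a=imaging.capture("scene");b=imaging.capture("side")
X=np.array([.436,.004,.05])
V=[(p,mask_near(p,"tub",X)) for p in(w,a,b)]
V=[v for v in V if v[1] is not None];print(len(V))
print([fit((.436,.004,0),TUB,[v]) for v in V],fit((.436,.004,0),TUB,V))
# scale yaw from base mask in the scene
for p in (a,b):
    m=finder.masks_of(p,"scale")[0]
    print(m["score"],m["region"].sum())
for n,z in(("platform_top",.0865),("pointer_tip",.06)):
    print(n,[atz(p,finder.pinpoint(p,n)[0]["pixel"],z) for p in (a,b) if finder.pinpoint(p,n)])
# edge of base in wrist, from dark hole line: front base edge
for c,r in((100,35),(412,75)): print(atz(w,(c,r),.0))
E
```

```text
3
[(np.float64(-0.9584492303231827), array([0.4337, 0.0042, 0.0487])), (np.float64(-0.9219485937289732), array([ 0.4387,  0.0031, -0.0627])), (np.float64(-0.9326477672781175), array([0.4336, 0.0024, 0.063 ]))] (np.float64(-0.9229552694462738), array([0.4335, 0.0046, 0.0324]))
0.95 4726
0.81 3016
platform_top [array([0.6186, 0.178 , 0.0865]), array([0.6208, 0.1774, 0.0865])]
pointer_tip [array([ 0.5785, -0.1524,  0.06  ]), array([ 0.5752, -0.1378,  0.06  ])]
[0.5597 0.1511 0.    ]
[ 0.5209 -0.1652  0.    ]
```

```bash
python3 -m pendant '[0,0,-2.5,-2,-2.5,30,-1, 0,0,0,0,0,35,-1, 0,0,0,0,0,35,-1, 0,0,0,0,0,35,-1, 0,0,0,0,0,30,-1, 0,0,0,0,0,15,-1, 0,0,0,0,0,10,-1, 0,0,0,0,0,0,-1, 0,0,0,0,0,0,1, 0,0,0,0,0,0,1, 0,0,0,0,0,0,1, 0,0,0,0,0,0,1]'
python3 -m pendant '[0,0,0,0,0,0,1, 0,0,0,0,0,0,1, 0,0,0,0,0,0,1, 0,0,0,0,0,0,1]'
python3 - <<'E'
from h import *
np.set_printoptions(precision=4,suppress=True)
a=imaging.capture("scene");b=imaging.capture("side")
V=[]
for p in(a,b):
    m=mask_near(p,"tub",np.array([.436,.004,.05]));
    if m is not None: V.append((p,m))
import itertools
for p in(a,b):
  print([ (round(r["score"],2),np.round(r["pixel"]),r["region"].sum()) for r in finder.masks_of(p,"platform_top")[:3]])
save("p1.png",np.hstack([cv2.resize(a["color"][160:250,215:385],(510,270),interpolation=3)]))
save("p1.png",np.vstack([cv2.resize(a["color"][160:250,215:385],(640,339),interpolation=3),cv2.resize(b["color"][170:286,190:300],(247,260),interpolation=3).copy() if 0 else cv2.copyMakeBorder(cv2.resize(b["color"][170:286,180:300],(269,260),interpolation=3),0,0,0,371,0)]))
E
```

```text
time_s: 6.95
tool_pos: [0.437, 0.0038, 0.0432]
orientation: [[0.999, 0.041, 0.004], [0.041, -0.999, -0.001], [0.004, 0.001, -1.0]]
force: [1.1, 1.2, 3.2]
width: 0.693
gripper_force: 65.0
time_s: 7.28
tool_pos: [0.437, 0.0038, 0.0432]
orientation: [[0.999, 0.041, 0.004], [0.041, -0.999, -0.001], [0.004, 0.001, -1.0]]
force: [-0.1, 0.9, 6.2]
width: 0.69
gripper_force: 65.1
[(0.75, array([331., 198.]), np.int64(1870))]
[(0.83, array([224., 246.]), np.int64(1500)), (0.37, array([232., 218.]), np.int64(244))]
```

View pics/p1.png

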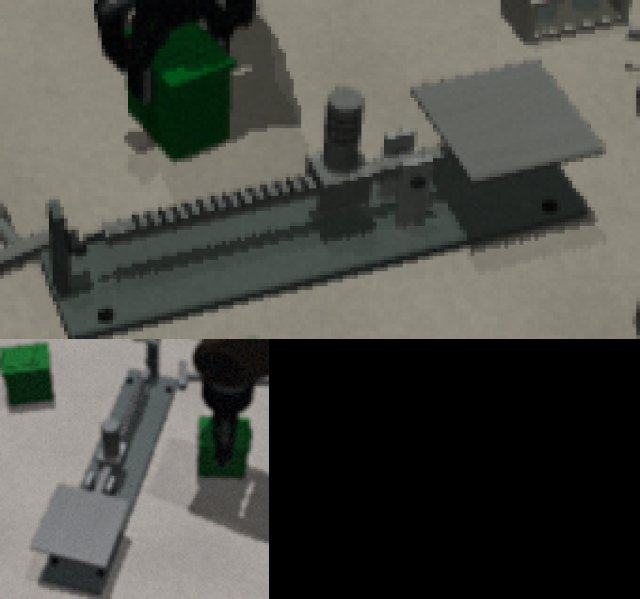

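```bash
python3 - <<'E'
from h import *
from scipy.optimize import least_squares
np.set_printoptions(precision=4,suppress=True)
a=imaging.capture("scene");b=imaging.capture("side")
A=np.array([(324.4,183.9),(358.4,176.5),(375.7,199.8),(339.8,208.3)])  # scene: (-x,-y),(-x,+y),(+x,+y),(+x,-y)
B=np.array([(238,241.8),(227.3,271.3),(194.3,262.4),(207.7,235.6)])
h=.055
def pts(v):
    x,y,yaw,tilt=v;c,s=np.cos(yaw),np.sin(yaw);out=[]
    for u,w in((-h,-h),(-h,h),(h,h),(h,-h)):
        # pivot at (x,y,.06); load down = tilt>0
        yy,zz=.08+w,.025; Y=yy*np.cos(tilt)+zz*np.sin(tilt); Z=.06-yy*np.sin(tilt)+zz*np.cos(tilt)
        out.append([x+c*u-s*Y,y+s*u+c*Y,Z])
    return np.array(out)
def f(v,ws):
    P=pts(v);r=[]
    for p,q in ws: r+=[(proj(p,X)-k) for X,k in zip(P,q)]
    return np.ravel(r)
for ws in([(a,A),(b,B)],[(a,A)],[(b,B)]):
    r=least_squares(lambda v:f(v,ws),[.61,.106,-.12,0]);v=r.x
    print(v,"centre",pts(v).mean(0),"rms",np.sqrt(np.mean(r.fun**2)))
E
```

```text
[ 0.6096  0.1066 -0.1715  0.0491] centre [0.6235 0.1866 0.081 ] rms 1.1638481935009937
[ 0.6164  0.1042 -0.1845 -0.0032] centre [0.631  0.1828 0.0853] rms 0.40938962928681194
[ 0.6058  0.1136 -0.1625 -0.0618] centre [0.6185 0.1909 0.0899] rms 0.7973858824851541
```

```bash
python3 -m pendant '[0,0,0,0,0,-25,1, 0,0,0,0,0,-35,1, 0,0,0,0,0,-30,1, 0,0,5.2,0,0,-20,1, 0,0,5.2,0,-10,0,1, 0,0,0,0,-30,0,1, 0,0,0,0,-35,0,1, 0,0,0,0,-35,0,1, 0,0,0,15,-35,0,1, 0,0,0,25,-30,0,1, 0,0,0,30,-20,0,1, 0,0,0,30,-11,0,1]'
python3 -m pendant '[0,0,0,30,0,0,1, 0,0,0,20,0,0,1, 0,0,0,11,0,0,1, 0,0,0,0,0,0,1, 0,0,0,0,0,0,1, 0,0,0,0,0,0,1]'
python3 - <<'E'
from h import *
np.set_printoptions(precision=4,suppress=True)
s=state();T=np.array(s["tool_pos"]);R=np.array(s["orientation"]);print(T,np.arctan2(R[1,0],R[0,0]))
a=imaging.capture("scene");b=imaging.capture("side");w=imaging.capture("wrist")
for n,p in(("sc",a),("si",b),("w",w)):
  for q in("tub","platform_top"):
    for r in finder.pinpoint(p,q)[:2]: print(n,q,round(r["score"],2),np.round(r["pixel"],1))
  print("expected",proj(p,T-[.003,0,.0432]),proj(p,np.array([.622,.185,.085])))
save("p2.png",np.hstack([cv2.resize(a["color"][130:240,290:400],(400,400),interpolation=3),cv2.resize(b["color"][190:300,160:270],(400,400),interpolation=3)]))
E
```

```text
time_s: 8.68
tool_pos: [0.562, 0.1967, 0.1501]
orientation: [[0.991, -0.137, -0.002], [-0.137, -0.991, 0.0], [-0.002, 0.0, -1.0]]
force: [-0.3, -0.3, -2.7]
width: 0.695
gripper_force: 66.5
time_s: 9.18
tool_pos: [0.621, 0.1855, 0.1502]
orientation: [[0.99, -0.14, -0.003], [-0.14, -0.99, -0.0], [-0.003, 0.001, -1.0]]
force: [0.2, -0.6, -3.4]
width: 0.693
gripper_force: 66.5
[0.621  0.1855 0.1502] -0.140567074881871
sc tub 0.91 [347.7 183.7]
sc tub 0.9 [167.4 183.5]
sc platform_top 0.9 [348.1 187.8]
expected [348.554  182.9451] [348.221  189.6282]
si tub 0.8 [220.6 250. ]
si tub 0.74 [323.3 178.7]
si platform_top 0.75 [219.3 251.6]
si platform_top 0.2 [278.7 187.2]
expected [216.9449 247.8559] [216.2366 251.3047]
w tub 0.59 [249.3 222.8]
expected [251.0732 223.0919] [250.9698 204.1911]
```

View pics/p2.png

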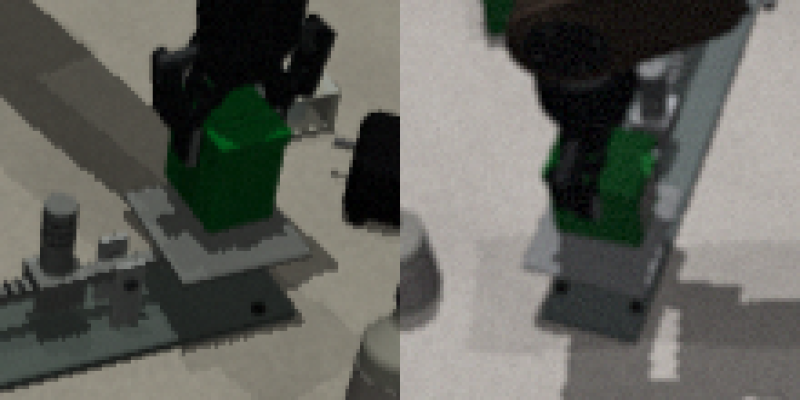

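The tub hovers centred over the platform in both views. I lower it.

```bash
python3 -m pendant '[0,0,0,2,0,10,1, 0,0,0,0,0,6,1, 0,0,0,0,0,3,1, 0,0,0,0,0,0,1, 0,0,0,0,0,0,1]'
python3 -m pendant '[0,0,0,0,0,4,1, 0,0,0,0,0,4,1, 0,0,0,0,0,0,1, 0,0,0,0,0,0,1]'
```

```text
time_s: 10.05
tool_pos: [0.6241, 0.1852, 0.1314]
orientation: [[0.99, -0.14, -0.002], [-0.14, -0.99, -0.0], [-0.002, 0.0, -1.0]]
force: [-0.3, -0.3, -2.5]
width: 0.694
gripper_force: 66.6
time_s: 10.38
tool_pos: [0.6249, 0.1855, 0.1247]
orientation: [[0.99, -0.14, 0.001], [-0.14, -0.99, 0.0], [0.001, -0.0, -1.0]]
force: [0.8, 0.8, -0.9]
width: 0.693
gripper_force: 66.6
```

```bash
python3 -m pendant '[0,0,0,0,0,2,1, 0,0,0,0,0,1.5,1, 0,0,0,0,0,0,1, 0,0,0,0,0,0,1]'
```

```text
time_s: 10.72
tool_pos: [0.6257, 0.1854, 0.1224]
orientation: [[0.99, -0.14, 0.003], [-0.14, -0.99, 0.0], [0.003, -0.001, -1.0]]
force: [-1.2, 5.2, 4.2]
width: 0.693
gripper_force: 79.5
```

```bash
python3 -m pendant '[0,0,0,0,0,0,0.2, 0,0,0,0,0,0,-0.2, 0,0,0,0,0,0,-0.5, 0,0,0,0,0,0,-1, 0,0,0,0,0,0,-1, 0,0,0,0,0,0,-1, 0,0,0,0,0,-10,-1, 0,0,0,0,0,-30,-1, 0,0,0,0,0,-35,-1, 0,0,0,0,0,-35,-1, 0,0,0,0,0,-20,-1, 0,0,0,0,0,0,-1]'
python3 - <<'E'
from h import *
np.set_printoptions(precision=4,suppress=True)
a=imaging.capture("scene");b=imaging.capture("side");w=imaging.capture("wrist")
for n,p in(("sc",a),("si",b),("w",w)):
  for q in("tub","platform_top","poise_knob","pointer_tip"):
    for r in finder.pinpoint(p,q)[:1]: print(n,q,round(r["score"],2),np.round(r["pixel"],1),atz(p,r["pixel"],{"poise_knob":.147,"pointer_tip":.085}.get(q,.077)))
save("p3.png",np.hstack([cv2.resize(a["color"][130:240,290:400],(400,400),interpolation=3),cv2.resize(w["color"],(400,300),interpolation=3)][:1]+[cv2.copyMakeBorder(cv2.resize(w["color"],(400,300)),0,100,0,0,0)]))
E
```

```text
time_s: 11.72
tool_pos: [0.6274, 0.1856, 0.2593]
orientation: [[0.99, -0.14, 0.013], [-0.14, -0.99, 0.002], [0.012, -0.003, -1.0]]
force: [-0.4, 0.9, 1.0]
width: 1.001
gripper_force: 0.0
sc tub 0.94 [281.8 283. ] [ 0.8114 -0.1421  0.077 ]
sc platform_top 0.85 [347.9 190.8] [0.6189 0.1874 0.077 ]
sc poise_knob 0.67 [308.2 186.1] [0.6135 0.0502 0.147 ]
sc pointer_tip 0.88 [233.9 219.1] [ 0.5767 -0.155   0.085 ]
si tub 0.89 [227.4 258.6] [0.5843 0.2022 0.077 ]
si platform_top 0.94 [216.9 254.5] [0.6193 0.1915 0.077 ]
si poise_knob 0.52 [228.  208.9] [0.6015 0.062  0.147 ]
si pointer_tip 0.56 [246.3 174.4] [ 0.5702 -0.1536  0.085 ]
w tub 0.78 [253.5 205. ] [0.5875 0.1875 0.077 ]
w platform_top 0.62 [246.5 168.7] [0.6244 0.189  0.077 ]
w poise_knob 0.68 [416.7 192.6] [0.6041 0.0614 0.147 ]
w pointer_tip 0.48 [ 54.3 184.4] [0.6366 0.3688 0.085 ]
```

View pics/p3.png

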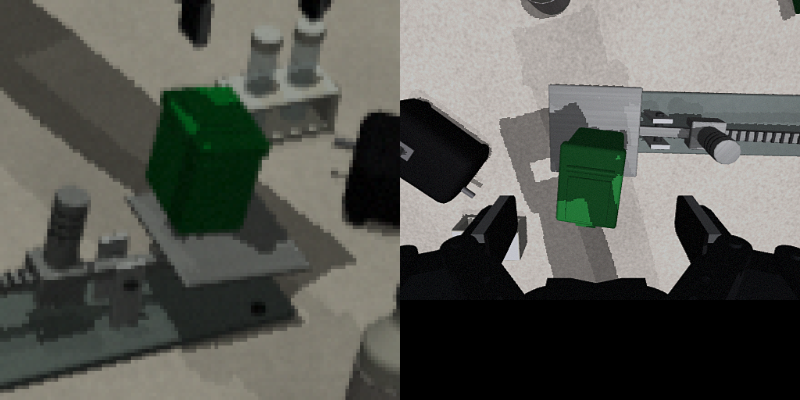

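The wrist view shows the tub shifted about 3 cm toward the robot, with its near end overhanging the platform. It is not centred, so I measure it and regrasp.

```bash
cat >> h.py <<'E'
def tubT(z): return [(-.038,.038,-.028,.028,z,z+.074),(-.04,.04,-.03,.03,z+.074,z+.088)]
E
python3 - <<'E'
from h import *
np.set_printoptions(precision=4,suppress=True)
w=imaging.capture("wrist");a=imaging.capture("scene");b=imaging.capture("side")
V=[(p,mask_near(p,"tub",np.array([.595,.187,.12]))) for p in(w,a,b)]
print([v[1] is not None for v in V])
V=[v for v in V if v[1] is not None]
print([fit((.6,.187,-.14),tubT(.078),[v]) for v in V])
print(np.array(state()["q"]),state()["force"])
E
```

```text
[True, True, True]
[(np.float64(-0.95221669510911), array([ 0.5917,  0.1957, -0.2567])), (np.float64(-0.9319701140385371), array([ 0.5963,  0.1892, -0.2892])), (np.float64(-0.84195978163223), array([ 0.5894,  0.192 , -0.0771]))]
[ 0.1329  0.2213  1.6191 -0.      1.3011  1.8444] [ 0.2331 -0.2275 -0.3001]
```

```bash
python3 -m pendant '[0,0,6.9,0,0,0,-1, 0,0,0,-34,-11.5,0,-1, -5.7,0,0,0,0,0,-1, 0,0,0,0,0,20,-1, 0,0,0,0,0,30,-1, 0,0,0,0,0,30,-1, 0,0,0,0,0,30,-1, 0,0,0,0,0,20,-1, 0,0,0,0,0,10,-1, 0,0,0,0,0,0,-1, 0,0,0,0,0,0,-1]'
python3 - <<'E'
from h import *
np.set_printoptions(precision=4,suppress=True)
s=state();print(s["tool_pos"],s["orientation"],s["force"])
b=imaging.capture("side");w=imaging.capture("wrist");
save("p4.png",w["color"])
m=mask_near(w,"tub",np.array([.595,.187,.12]))
E
```

```text
time_s: 13.68
tool_pos: [0.5915, 0.1918, 0.112]
orientation: [[0.966, -0.257, -0.025], [-0.258, -0.961, -0.096], [0.0, 0.099, -0.995]]
force: [0.5, 0.0, -0.0]
width: 0.999
gripper_force: 0.0
[0.5915 0.1918 0.112 ] [[ 0.9661 -0.257  -0.0252]
 [-0.2583 -0.9613 -0.0959]
 [ 0.0004  0.0991 -0.9951]] [ 0.5446  0.0405 -0.0164]
```

View pics/p4.png

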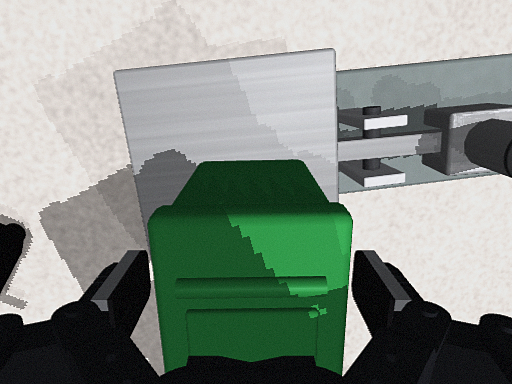

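The fingers straddle the tub symmetrically. The platform's far edge runs from (115,70) to (334,50), so the tub must go about 3 cm farther out. I close, and compute the platform centre from those corners.

```bash
python3 -m pendant '[0,0,0,0,0,0,1, 0,0,0,0,0,0,1, 0,0,0,0,0,0,1, 0,0,0,0,0,0,1, 0,0,0,0,0,0,1, 0,0,0,0,0,0,1, 0,0,0,0,0,0,1]'
python3 - <<'E'
from h import *
np.set_printoptions(precision=4,suppress=True)
w=imaging.capture("wrist")
L=atz(w,(117,71),.0713);R=atz(w,(333,51),.0824);print(L,R,np.linalg.norm(L-R),np.arctan2(-(L-R)[0],(L-R)[1]))
d=(L-R)[:2]/np.linalg.norm((L-R)[:2]); n=np.array([-d[1],d[0]]); n=n if n[0]<0 else -n
print("centre",(L+R)[:2]/2+.055*n)
m=mask_near(w,"tub",np.array([.595,.187,.12]))
if m is not None:
    ys,xs=np.where(m);r=ys.min();print("tub top row",r,xs[ys<r+3].mean(), atz(w,(xs[ys<r+3].mean(),r),.079))
E
```

```text
time_s: 14.42
tool_pos: [0.5918, 0.1922, 0.1127]
orientation: [[0.966, -0.257, -0.024], [-0.258, -0.961, -0.095], [0.002, 0.098, -0.995]]
force: [-0.4, 1.2, 5.9]
width: 0.689
gripper_force: 59.0
[0.6855 0.2304 0.0713] [0.6672 0.1272 0.0824] 0.10542644920316623 -0.17518783387963913
centre [0.6222 0.1884]
tub top row 159 256.98443579766536 [0.6257 0.1757 0.079 ]
```

```bash
python3 -m pendant '[0,0,0,0,0,-8,1, 0,0,0,0,0,-22,1, 0,0,-5.7,0,0,0,1, 0,0,0,15,-3,0,1, 0,0,0,16.5,-3,0,1, 0,0,0,0,0,0,1, 0,0,0,0,0,10,1, 0,0,0,0,0,9,1, 0,0,0,0,0,6,1, 0,0,0,0,0,3,1, 0,0,0,0,0,1,1, 0,0,0,0,0,0,1]'
python3 -m pendant '[0,0,0,0,0,0,1, 0,0,0,0,0,0,1]'
```

```text
time_s: 15.52
tool_pos: [0.6237, 0.1932, 0.1128]
orientation: [[0.987, -0.16, -0.023], [-0.161, -0.982, -0.095], [-0.008, 0.098, -0.995]]
force: [0.9, 2.5, 3.1]
width: 0.676
gripper_force: 58.4
time_s: 15.68
tool_pos: [0.6237, 0.1932, 0.1128]
orientation: [[0.987, -0.16, -0.023], [-0.161, -0.982, -0.095], [-0.008, 0.097, -0.995]]
force: [0.8, 3.2, 4.4]
width: 0.677
gripper_force: 58.4
```

```bash
python3 -m pendant '[0,0,0,0,0,0,0.2, 0,0,0,0,0,0,0, 0,0,0,0,0,0,-0.3, 0,0,0,0,0,0,-0.6, 0,0,0,0,0,0,-1, 0,0,0,0,0,0,-1, 0,0,0,0,0,0,-1, 0,0,0,0,0,0,-1]'
python3 - <<'E'
from h import *
np.set_printoptions(precision=4,suppress=True)
w=imaging.capture("wrist");a=imaging.capture("scene")
m=mask_near(w,"tub",np.array([.62,.187,.12]))
ys,xs=np.where(m);r=ys.min();print("tub far edge",r,atz(w,(xs[ys<r+3].mean(),r),.079))
m=mask_near(a,"tub",np.array([.62,.187,.12])); print(fit((.62,.187,-.14),tubT(.078),[(a,m)]) if m is not None else None)
E
```

```text
time_s: 16.35
tool_pos: [0.6225, 0.1923, 0.1107]
orientation: [[0.987, -0.16, -0.028], [-0.162, -0.982, -0.096], [-0.012, 0.1, -0.995]]
force: [0.2, -0.2, 0.3]
width: 1.002
gripper_force: 0.0Traceback (most recent call last):
  File "<stdin>", line 5, in <module>
ValueError: Calling nonzero on 0d arrays is not allowed. Use np.atleast_1d(scalar).nonzero() instead.
```

Retreat slowly along the tool axis, then look.

```bash
python3 -m pendant '[0,0,0,0,0,-5,-1, 0,0,0,0,0,-10,-1, 0,0,0,0,0,-20,-1, 0,0,0,0,0,-30,-1, 0,0,0,0,0,-35,-1, 0,0,0,0,0,-35,-1, 0,0,0,0,0,-15,-1, 5.7,0,0,0,0,0,1, 0,0,0,0,0,0,1]'
python3 - <<'E'
from h import *
np.set_printoptions(precision=4,suppress=True)
w=imaging.capture("wrist");a=imaging.capture("scene");b=imaging.capture("side")
for p in(w,a,b):
    m=mask_near(p,"tub",np.array([.62,.187,.12])); print(fit((.62,.187,-.14),tubT(.078),[(p,m)]) if m is not None else None)
save("p5.png",np.hstack([cv2.resize(a["color"][130:240,290:400],(400,400),interpolation=3),cv2.copyMakeBorder(cv2.resize(w["color"],(400,300)),0,100,0,0,0)]))
E
```

```text
time_s: 17.25
tool_pos: [0.6281, 0.2062, 0.265]
orientation: [[0.987, -0.163, -0.003], [-0.163, -0.987, 0.004], [-0.004, -0.003, -1.0]]
force: [0.9, -0.4, -0.2]
width: 0.745
gripper_force: 0.0
None
None
(np.float64(-0.8762617592529012), array([ 0.5811,  0.1992, -0.0945]))
```

View pics/p5.png

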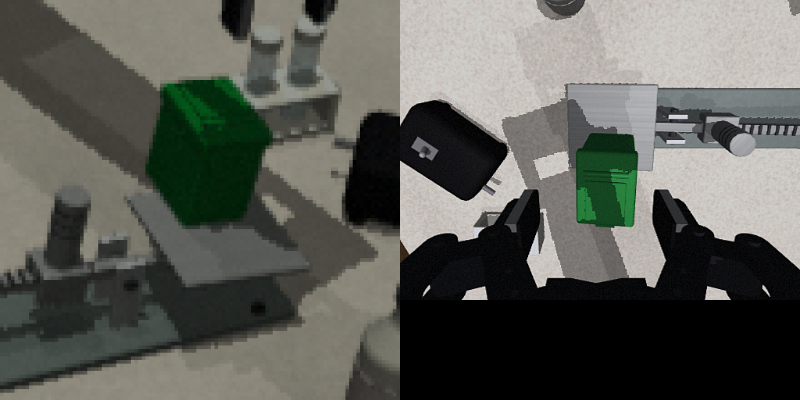

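The tub is again about 4 cm toward the robot, so it is slipping somewhere between the hover and the retreat. I check the saved hover picture offline with a green silhouette to see whether it was still square in the hand there.

```bash
cat >> h.py <<'E'
def green(img,X,p,rad=45):
    hsv=cv2.cvtColor(img,cv2.COLOR_RGB2HSV);m=((hsv[...,0]>50)&(hsv[...,0]<75)&(hsv[...,1]>130)&(hsv[...,2]>15)).astype(np.uint8)
    n,l,st,c=cv2.connectedComponentsWithStats(m);px=proj(p,X)
    k=min(range(1,n),key=lambda i:np.hypot(*(c[i]-px))-(0 if st[i,4]>80 else -999)); return l==k
def upright(p,z,x0=(.61,.187,-.14)):
    m=green(p["color"],np.array([x0[0],x0[1],z+.045]),p); return m.sum(),fit(x0,tubT(z),[(p,m)])
E
python3 - <<'E'
from h import *
np.set_printoptions(precision=4,suppress=True)
a=imaging.capture("scene");b=imaging.capture("side")
im=cv2.imread("pics/p2.png")[...,::-1]
A=dict(a);A["color"]=np.zeros_like(a["color"]);A["color"][130:240,290:400]=cv2.resize(im[:,:400],(110,110),interpolation=cv2.INTER_AREA)
B=dict(b);B["color"]=np.zeros_like(b["color"]);B["color"][190:300,160:270]=cv2.resize(im[:,400:],(110,110),interpolation=cv2.INTER_AREA)
print("hover sc",upright(A,.107),"si",upright(B,.107))
print("now sc",upright(a,.078),"si",upright(b,.078))
E
```

```text
hover sc (np.int64(844), (np.float64(-0.7311298076923077), array([ 0.6353,  0.1902, -0.8009]))) si (np.int64(413), (np.float64(-0.4480072337761703), array([0.6155, 0.1916, 0.2283])))
now sc (np.int64(1016), (np.float64(-0.9104069303544967), array([ 0.5851,  0.1977, -0.2561]))) si (np.int64(675), (np.float64(-0.762424590634875), array([0.5822, 0.2012, 0.1621])))
```

The tub is displaced purely along the scale's -x (about 38 mm). I'll push it back with half-open fingers behind its near face. First I check how far the vials stand from that approach.

```bash
python3 - <<'E'
from h import *
np.set_printoptions(precision=4,suppress=True)
w=imaging.capture("wrist");a=imaging.capture("scene");b=imaging.capture("side")
P=[]
for p in(a,b):
    for q in("vials","pump"):
        r=finder.masks_of(p,q)[0];ys,xs=np.where(r["region"]);print(q,round(r["score"],2),"px",np.round(r["pixel"]),atz(p,r["pixel"],.03),"top z.07",atz(p,(xs.mean(),ys.min()),.07))
v=[finder.pinpoint(p,"vials")[0]["pixel"] for p in (a,b)];print(tri([(a,v[0]),(b,v[1])]))
print("now",upright(a,.078)[1],state()["width"],state()["tool_pos"])
E
```

```text
vials 0.67 px [372. 154.] [0.4671 0.402  0.03  ] top z.07 [0.4175 0.4241 0.07  ]
pump 0.85 px [409. 180.] [0.6262 0.421  0.03  ] top z.07 [0.5897 0.4378 0.07  ]
vials 0.59 px [262. 323.] [0.4583 0.3742 0.03  ] top z.07 [0.4711 0.3282 0.07  ]
pump 0.67 px [204. 329.] [0.6216 0.4096 0.03  ] top z.07 [0.6318 0.3552 0.07  ]
[0.467  0.3625 0.0026]
now (np.float64(-0.9100182356963756), array([ 0.585 ,  0.1976, -0.2568])) -0.0014521172428833453 [0.627  0.207  0.2609]
```

```bash
python3 -m pendant '[0,0,0,-20,4,0,0, 0,0,0,-35,5,0,0, 0,0,0,-35,5,0,0, 0,0,0,-31,4,0,0, 0,0,0,0,0,25,0, 0,0,0,0,0,35,0, 0,0,0,0,0,35,0, 0,0,0,0,0,35,0, 0,0,0,0,0,23,0, 0,0,0,0,0,10,0, 0,0,0,0,0,0,0]'
python3 - <<'E'
from h import *
np.set_printoptions(precision=4,suppress=True)
a=imaging.capture("scene");print("now",upright(a,.078)[1],state()["width"],state()["tool_pos"],state()["force"])
E
```

```text
time_s: 19.02
tool_pos: [0.5012, 0.2086, 0.0963]
orientation: [[0.987, -0.162, -0.015], [-0.162, -0.987, 0.001], [-0.015, 0.002, -1.0]]
force: [-0.3, 0.1, -0.1]
width: 0.497
gripper_force: 0.0
now (np.float64(-0.9100153382946089), array([ 0.585 ,  0.1974, -0.2502])) 0.50128373941516 [0.5028 0.209  0.0987] [ 0.2841  0.3975 -0.0529]
```

```bash
python3 -m pendant '[0,0,0,12,0,0,0, 0,0,0,10,0,0,0, 0,0,0,5,0,0,0, 0,0,0,5,0,0,0, 0,0,0,5,0,0,0, 0,0,0,5,0,0,0, 0,0,0,5,0,0,0, 0,0,0,5,0,0,0, 0,0,0,3,0,0,0, 0,0,0,0,0,0,0]'
python3 - <<'E'
from h import *
np.set_printoptions(precision=4,suppress=True)
a=imaging.capture("scene");b=imaging.capture("side");print("now",upright(a,.078)[1],upright(b,.078)[1],state()["width"],state()["tool_pos"],state()["force"])
E
```

```text
time_s: 19.9
tool_pos: [0.5584, 0.2002, 0.0989]
orientation: [[0.987, -0.162, -0.008], [-0.162, -0.987, 0.002], [-0.008, -0.001, -1.0]]
force: [-1.2, 0.9, 2.3]
width: 0.5
gripper_force: 0.0
now (np.float64(-0.9161383904587944), array([ 0.6169,  0.1919, -0.1923])) (np.float64(-0.6632257063023905), array([ 0.6183,  0.2056, -1.266 ])) 0.5007043834957576 [0.5581 0.2001 0.0988] [-0.1917  0.0195  2.6099]
```

```bash
python3 -m pendant '[0,0,0,4,0,0,0, 0,0,0,4,0,0,0, 0,0,0,1.5,0,0,0, 0,0,0,0,0,0,0, 0,0,0,-10,0,0,0, 0,0,0,-25,0,0,0, 0,0,0,-30,0,-10,0, 0,0,0,0,0,-35,0, 0,0,0,0,0,-40,0, 0,0,0,0,0,-40,0, 0,0,0,0,0,-35,0, 0,0,0,0,0,0,0]'
python3 - <<'E'
from h import *
np.set_printoptions(precision=4,suppress=True)
w=imaging.capture("wrist");a=imaging.capture("scene");b=imaging.capture("side")
print(state()["tool_pos"])
print([upright(p,.078,(.62,.19,-.16)) for p in (w,a,b)])
save("p6.png",np.hstack([cv2.resize(a["color"][130:240,290:400],(400,400),interpolation=3),cv2.resize(w["color"][0:256,150:406],(400,400),interpolation=3)]))
E
```

```text
time_s: 21.0
tool_pos: [0.5076, 0.2095, 0.2682]
orientation: [[0.987, -0.161, 0.006], [-0.161, -0.987, 0.005], [0.006, -0.006, -1.0]]
force: [0.7, 0.0, 1.5]
width: 0.502
gripper_force: 0.0
[0.5036 0.2086 0.2584]
[(np.int64(7486), (np.float64(-0.9493385119553344), array([ 0.6234,  0.1955, -0.1   ]))), (np.int64(1092), (np.float64(-0.9165557979883987), array([ 0.6249,  0.1908, -0.1851]))), (np.int64(688), (np.float64(-0.7736484067311135), array([0.6222, 0.1934, 0.1899])))]
```

View pics/p6.png

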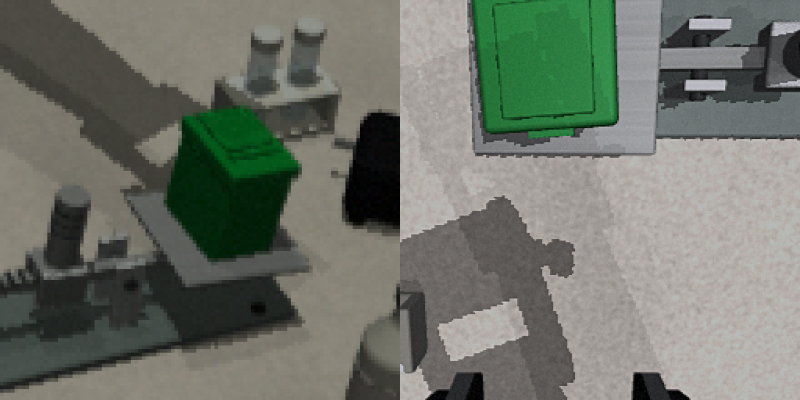

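Now the tub stands on the middle of the platform within about 3 mm in both the scene and wrist views. Next I straddle the knob with half-open fingers.

```bash
python3 -m pendant '[0,0,0,25,25,0,0, 0,0,0,25,28,0,0, 0,0,0,25,28,0,0, 0,0,0,25,28,0,0, 0,0,0,23,21.5,0,0, 0,0,0,0,0,0,0, 0,0,0,0,0,0,0]'
python3 - <<'E'
from h import *
np.set_printoptions(precision=4,suppress=True)
w=imaging.capture("wrist");print(state()["tool_pos"])
for q,z in(("poise_knob",.147),("pointer_tip",.085),("index_mark",.06)):
    for r in finder.pinpoint(w,q)[:2]: print(q,round(r["score"],2),np.round(r["pixel"],1),atz(w,r["pixel"],z))
E
```

```text
time_s: 21.73
tool_pos: [0.6037, 0.0588, 0.2542]
orientation: [[0.986, -0.164, -0.015], [-0.164, -0.986, 0.003], [-0.016, 0.0, -1.0]]
force: [-0.6, 0.7, 0.0]
width: 0.497
gripper_force: 0.0
[0.6033 0.0599 0.2547]
poise_knob 0.84 [245.3 183.1] [0.606  0.0621 0.147 ]
pointer_tip 0.84 [470.5 167.4] [ 0.5686 -0.1425  0.085 ]
pointer_tip 0.69 [112.  166.7] [0.6241 0.1851 0.085 ]
index_mark 0.69 [462.4 160.2] [ 0.5686 -0.1494  0.06  ]
```

```bash
python3 -m pendant '[0,0,0,2,-2,25,0, 0,0,0,0,0,35,0, 0,0,0,0,0,35,0, 0,0,0,0,0,28,0, 0,0,0,0,0,15,0, 0,0,0,0,0,0,0, 0,0,0,0,6,0,0, 0,0,0,0,8,0,0, 0,0,0,0,8,0,0, 0,0,0,0,8,0,0, 0,0,0,0,8,0,0, 0,0,0,0,8,0,0]'
python3 -m pendant '[0,0,0,0,8,0,0, 0,0,0,0,8,0,0, 0,0,0,0,8,0,0, 0,0,0,0,8,0,0, 0,0,0,0,0,0,0, 0,0,0,0,-6,0,0, 0,0,0,0,0,0,0, 0,0,0,0,0,0,0, 0,0,0,0,0,0,0, 0,0,0,0,0,0,0, 0,0,0,0,0,0,0]'
cat >> h.py <<'E'
def scale_read():
    P=[imaging.capture(n) for n in("scene","side","wrist")]
    print("tcp",np.array(state()["tool_pos"]),"F",np.array(state()["force"]))
    for q in("pointer_tip","index_mark","poise_knob","platform_top"):
        for n,p in zip(("sc","si","w"),P):
            r=finder.pinpoint(p,q)
            if r and r[0]["score"]>.3: print(q,n,round(r[0]["score"],2),np.round(r[0]["pixel"],1),atz(p,r[0]["pixel"],{"poise_knob":.142,"platform_top":.085}.get(q,.06)))
    return P
E
python3 - <<'E'
from h import *
np.set_printoptions(precision=4,suppress=True)
P=scale_read()
for n,p in zip("ab",P):
    # expected rows of pointer tip for tilt -0.1,0,0.1
    print([np.round(proj(p,np.array([.611,.106,.06])+[-.254*.15,-.254*.987,.254*t]),1) for t in(-.1,0,.1)])
print(upright(P[0],.085,(.62,.19,-.16)))
E
```

```text
time_s: 22.93
tool_pos: [0.5983, 0.0157, 0.1207]
orientation: [[0.987, -0.162, -0.008], [-0.162, -0.987, 0.002], [-0.008, -0.001, -1.0]]
force: [-0.2, 0.6, -1.1]
width: 0.502
gripper_force: 0.8
time_s: 23.85
tool_pos: [0.5938, -0.0087, 0.1198]
orientation: [[0.987, -0.161, -0.01], [-0.161, -0.987, 0.002], [-0.01, -0.0, -1.0]]
force: [-0.3, -0.3, 0.2]
width: 0.496
gripper_force: 0.0
tcp [ 0.5938 -0.0088  0.1197] F [-0.3391  0.1635  0.2152]
pointer_tip sc 0.8 [233.5 228.4] [ 0.5851 -0.1612  0.06  ]
pointer_tip si 0.93 [249.  181.8] [ 0.5585 -0.1403  0.06  ]
pointer_tip w 0.85 [464.7 208. ] [ 0.5721 -0.141   0.06  ]
index_mark sc 0.94 [234.7 221.6] [ 0.5637 -0.1474  0.06  ]
index_mark si 0.76 [246.6 177.4] [ 0.5703 -0.1616  0.06  ]
index_mark w 0.59 [474.3 214.8] [ 0.5665 -0.1471  0.06  ]
poise_knob sc 0.82 [281.9 193.5] [ 0.6016 -0.024   0.142 ]
poise_knob si 0.68 [234.7 192.2] [ 0.5912 -0.0145  0.142 ]
poise_knob w 0.8 [256.5 282.8] [ 0.5919 -0.0111  0.142 ]
platform_top sc 0.9 [344.8 188.4] [0.6131 0.1795 0.085 ]
platform_top si 0.62 [216.5 253.4] [0.6198 0.1923 0.085 ]
[array([237.4, 229.8]), array([237.1, 223.4]), array([236.8, 216.8])]
[array([245.4, 185.1]), array([245.3, 180.6]), array([245.3, 176. ])]
(np.int64(1064), (np.float64(-0.9068108108108108), array([ 0.6222,  0.1851, -0.2531])))
```

```bash
python3 -m pendant '[0,0,0,0,-7,0,0, 0,0,0,0,-4,0,0, 0,0,0,0,-4,0,0, 0,0,0,0,-4,0,0, 0,0,0,0,0,0,0, 0,0,0,0,7,0,0, 0,0,0,0,0,0,0, 0,0,0,0,0,0,0, 0,0,0,0,0,0,0, 0,0,0,0,0,0,0, 0,0,0,0,0,0,0]'
python3 - <<'E'
from h import *
np.set_printoptions(precision=4,suppress=True)
P=scale_read()
K=P[2]["intrinsics"];C=-np.array(P[2]["R"]).T@P[2]["t"];T=np.array(state()["tool_pos"]);R=np.array(state()["orientation"])
print("wrist f",K[0][0],"cam in tool",R.T@(C-T),"cam axes in tool\n",R.T@np.array(P[2]["R"]).T)
E
```

```text
time_s: 25.52
tool_pos: [0.5957, 0.0029, 0.1197]
orientation: [[0.987, -0.162, -0.01], [-0.162, -0.987, 0.002], [-0.01, -0.001, -1.0]]
force: [0.1, -0.2, -0.3]
width: 0.505
gripper_force: 0.0
tcp [0.5957 0.003  0.1197] F [ 0.7946  0.3342 -0.1684]
pointer_tip sc 0.8 [234.9 221.5] [ 0.5636 -0.1468  0.06  ]
pointer_tip si 0.89 [248.  179.4] [ 0.5637 -0.152   0.06  ]
pointer_tip w 0.72 [498.7 215.5] [ 0.5654 -0.1505  0.06  ]
index_mark sc 0.86 [236.4 219.9] [ 0.56   -0.1405  0.06  ]
index_mark si 0.84 [247.3 182.2] [ 0.5646 -0.1376  0.06  ]
index_mark w 0.88 [496.  211.3] [ 0.5686 -0.1487  0.06  ]
poise_knob sc 0.56 [288.7 188.3] [0.5921 0.0025 0.142 ]
poise_knob si 0.48 [229.4 194.9] [ 0.607  -0.0007  0.142 ]
poise_knob w 0.66 [241.5 290.3] [0.5914 0.0071 0.142 ]
platform_top sc 0.58 [350.4 190.5] [0.6279 0.1883 0.085 ]
platform_top si 0.84 [215.8 252.2] [0.6228 0.1883 0.085 ]
wrist f 345.75317191097463 cam in tool [ 0.0735  0.0003 -0.1438] cam axes in tool
 [[-0.0005 -0.9571 -0.2897]
 [ 1.     -0.0006  0.0003]
 [-0.0005 -0.2897  0.9571]]
```

```bash
python3 -m pendant '[0,0,0,0,0,-30,0, 0,0,0,0,0,-30,0, 0,0,0,20,35,0,0, 0,0,0,20,38,0,0, 0,0,0,19,38,0,0, 0,0,0,0,38,0,0, 0,-7,0,0,0,0,0, 0,-7,0,0,0,0,0, 0,-7,0,0,0,0,0, 0,-7,0,0,0,0,0, 0,-7,0,0,0,0,0, 0,0,0,0,0,0,0]'
cat >> h.py <<'E'
def tilt_read(n=3):
    out=[]
    for i in range(n):
        w=imaging.capture("wrist")
        a=finder.pinpoint(w,"pointer_tip");b=finder.pinpoint(w,"index_mark")
        if not a or not b: print("miss",len(a),len(b));continue
        pa,pb=np.array(a[0]["pixel"]),np.array(b[0]["pixel"])
        # heights: pointer in plane of scale x through its own line (x along view): use point on vertical line at given along-x position
        out.append(np.r_[a[0]["score"],pa,b[0]["score"],pb])
    return w,np.array(out)
E
python3 - <<'E'
from h import *
np.set_printoptions(precision=3,suppress=True)
w,o=tilt_read();print(state()["tool_pos"],state()["orientation"]);print(o)
save("t1.png",w["color"])
for dz in(-.01,0,.01): print(proj(w,np.array([.572,-.145,.06+dz])))
E
```

```text
time_s: 27.27
tool_pos: [0.6301, -0.1518, 0.1733]
orientation: [[0.798, -0.161, -0.581], [-0.129, -0.987, 0.097], [-0.589, -0.002, -0.808]]
force: [-0.7, -0.1, -1.2]
width: 0.499
gripper_force: 0.0
[ 0.63  -0.152  0.181] [[ 0.804 -0.161 -0.572]
 [-0.132 -0.987  0.094]
 [-0.579 -0.    -0.815]]
[[  0.41 410.4  205.3    0.94 255.7  159.5 ]
 [  0.71 251.6  165.6    0.86 255.2  155.9 ]
 [  0.67 252.4  160.2    0.95 252.6  153.3 ]]
[253.539 142.239]
[253.609 150.974]
[253.683 160.102]
```

The rows grow upward in this view. The network's reading scatters by about 3 px, so I move closer and measure the pointer and mark directly from the pixels.

```bash
python3 -m pendant '[0,0,0,-9,0,28,0, 0,0,0,-8,0,29,0, 0,0,0,0,0,0,0, 0,0,0,0,0,0,0, 0,0,0,0,0,0,0, 0,0,0,0,0,0,0]'
python3 - <<'E'
from h import *
np.set_printoptions(precision=1,suppress=True,linewidth=250)
w,o=tilt_read(4);print(np.round(state()["tool_pos"],4));print(o)
c=np.median(o[:,[1,2,4,5]],axis=0).reshape(2,2).mean(0).astype(int);print(c)
for dz in(-.01,0,.01): print(proj(w,np.array([.572,-.145,.06+dz])))
print("scale +Y 20mm",proj(w,np.array([.572,-.145,.06])+np.array([.155,.988,0])*.02))
g=cv2.cvtColor(w["color"],cv2.COLOR_RGB2GRAY)
for r in range(c[1]-26,c[1]+28,2): print(r," ".join("%3d"%v for v in g[r,c[0]-40:c[0]+42:2]))
E
```

```text
time_s: 28.22
tool_pos: [0.5853, -0.1448, 0.1447]
orientation: [[0.805, -0.161, -0.57], [-0.132, -0.987, 0.093], [-0.578, 0.0, -0.816]]
force: [-0.2, 0.1, 0.1]
width: 0.497
gripper_force: 0.0
[ 0.6 -0.1  0.1]
[[  0.7 249.5 155.6   0.6 257.5 148.5]
 [  1.  252.1 158.6   0.7 257.6 144.5]
 [  0.7 253.3 157.7   0.7 257.4 147.2]
 [  0.6 251.9 158.5   0.9 255.5 146.8]]
[254 152]
[254.4 131.5]
[254.5 142.4]
[254.6 154. ]
scale +Y 20mm [222.8 142.6]
126 137 133 134 134 132 131 127 134 134 127 133 135 134 133 136 134 135 134 133 136 131 131 136 131 138 138 138 139 131 140  46  17  11  51  53  53  54  51  66 223 221
128 131 130 136 137 133 134 136 134 135 135 134 136 135 134 133 140 130 134 136 130 128 134 132 130 136 137 140 133 138 142  43  26  24  51  56  49  58  51  28 224 215
130 131 132 136 131 132 133 131 134 129 137 135 136 135 138 137 154  45  39 139 137 134 133 139 135 136 134 134 135 130 145  32  58  45  52  51  51  58  55  33 211 214
132 132 136 133 134 129 132 131 129 134 135 132 130 136 143  15   6  14  22   3  13 139 131 132 138 139 133 138 134 138 146  36  32  29  56  55  57  5
[... 3181 characters left out ...]
  45  52  54  48  51  58  47
172 215 219 226 218 216 219 223 221 219 219 220 214 214 213 210 211 217 224 222 224 214 206 207 200 204 206 200 200 207 203 226  65  23  44  49  50  50  52  50  56  52
174 220 206 212 221 220 204 207 219 216 212 215 212 208 210 211 217 223 222 220 219 222 219 209 210 215 207 208 211 212 205 223  45  29  37  46  55  51  58  48  52  52
176 218 218 217 224 222 215 210 210 210 215 216 219 212 217 222 221 222 216 219 219 214 214 216 213 211 209 194 199 210 215 228  17  28  40  50  51  50  53  55  52  49
178 220 229 227 217 222 218 214 213 217 216 213 214 216 220 212 211 209 218 223 220 209 204 216 219 210 207 211 214 217 216 238  28  34  35  50  53  53  52  53  58  55
```

The pixel print is clear. The mark spans rows 133–161 (centre 147.3) at columns 260–272, and the pointer spans rows 153–163.5 (centre 158.2). The pointer is about 10 mm high, so the tilt is about +0.039 and the poise must go out by about 10 mm.

```bash
python3 -m pendant '[0,0,0,9,0,-28,0, 0,0,0,8,0,-29,0, 0,7,0,0,0,0,0, 0,7,0,0,0,0,0, 0,7,0,0,0,0,0, 0,7,0,0,0,0,0, 0,7,0,0,-30,0,0, 0,0,0,-20,-35,0,0, 0,0,0,-20,-38,0,0, 0,0,0,-19,-38,0,0, 0,0,0,0,-8,0,0, 0,0,0,0,0,0,0]'
python3 - <<'E'
from h import *
np.set_printoptions(precision=4,suppress=True)
w=imaging.capture("wrist");print(state()["tool_pos"],np.array(state()["orientation"])[:,0])
for r in finder.pinpoint(w,"poise_knob")[:1]: print(round(r["score"],2),np.round(r["pixel"],1),atz(w,r["pixel"],.144))
E
```

```text
time_s: 29.82
tool_pos: [0.5958, 0.0054, 0.18]
orientation: [[0.987, -0.157, -0.009], [-0.157, -0.988, 0.002], [-0.01, -0.001, -1.0]]
force: [-0.5, -0.6, 0.3]
width: 0.5
gripper_force: 0.0
[0.5964 0.0036 0.1801] [ 0.9872 -0.159  -0.0091]
0.71 [247.  225.7] [0.5942 0.0074 0.144 ]
```

```bash
python3 -m pendant '[0,0,0,0,0,30,0, 0,0,0,0,0,30,0, 0,0,0,0,0,0,0, 0,0,0,0,4,0,0, 0,0,0,0,5,0,0, 0,0,0,0,4,0,0, 0,0,0,0,4,0,0, 0,0,0,0,0,0,0, 0,0,0,0,0,0,0, 0,0,0,0,-8,0,0, 0,0,0,0,0,0,0, 0,0,0,0,0,-30,0]'
python3 -m pendant '[0,0,0,0,0,-30,0, 0,0,0,20,33,0,0, 0,0,0,20,35,0,0, 0,0,0,19,35,0,0, 0,0,0,0,37,0,0, 0,-7,0,0,0,0,0, 0,-7,0,0,0,0,0, 0,-7,0,0,0,0,0, 0,-7,0,0,0,0,0, 0,-7,0,0,0,0,0, 0,0,0,-9,0,28,0, 0,0,0,-8,0,29,0]'
python3 -m pendant '[0,0,0,0,0,0,0, 0,0,0,0,0,0,0, 0,0,0,0,0,0,0]'
cat >> h.py <<'E'
def pmark():
    w=imaging.capture("wrist");g=cv2.cvtColor(w["color"],cv2.COLOR_RGB2GRAY)
    print(np.round(state()["tool_pos"],4),proj(w,np.array([.572,-.145,.06])))
    for r in range(120,182,2): print(r," ".join("%3d"%v for v in g[r,216:286:2]))
E
python3 -c "
from h import *;pmark()"
```

```text
time_s: 30.92
tool_pos: [0.5903, -0.0046, 0.1435]
orientation: [[0.987, -0.16, -0.022], [-0.16, -0.987, 0.004], [-0.023, -0.001, -1.0]]
force: [0.0, -0.4, -0.8]
width: 0.503
gripper_force: 0.0
time_s: 31.92
tool_pos: [0.5856, -0.1462, 0.1392]
orientation: [[0.802, -0.16, -0.575], [-0.13, -0.987, 0.094], [-0.583, -0.001, -0.813]]
force: [-0.5, -0.1, -0.1]
width: 0.496
gripper_force: 0.0
time_s: 32.17
tool_pos: [0.5851, -0.1462, 0.1437]
orientation: [[0.804, -0.161, -0.572], [-0.131, -0.987, 0.093], [-0.58, 0.0, -0.815]]
force: [1.1, -0.8, 0.3]
width: 0.501
gripper_force: 0.0
[ 0.5858 -0.1465  0.1447] [251.73785679 143.41700973]
120 136 131 130 132 128 131 130 135 134 134 138 134 134 133 132 141 137 132 134 137 133 137 138 137 138 137 136 146  28  52  51  51  50  54  53
122 131 132 128 131 126 131 134 129 133 134 137 131 140 131 134 134 135 136 139 133 130 132 133 137 135 135 132 146  23  41  47  50  50  50  48
124 131 131 128 131 135 130 134 134 127 136 137 132 139 133 131 131 131 136 135 135 132 131 131 134 138 135 138 146  31  30  49  52  51  54  53
126 136 130 131 136 134 134 135 1
[... 3298 characters left out ...]
 213 209 216 222 217 214 210 216 204 206 218 222 218 225 215 208 208 199 199 204 200 207 206 201 186  20  36  45  53  54  53
174 211 217 214 209 207 221 221 214 216 205 204 210 212 213 220 223 221 217 215 206 204 201 213 212 208 207 213 210 148  23  33  42  52  46  52
176 213 217 215 207 206 215 207 201 214 219 209 208 220 225 222 214 211 223 221 221 212 212 210 207 199 204 211 215 105  29  35  38  54  48  54
178 227 218 219 220 219 209 207 221 215 210 217 222 219 213 212 214 217 217 207 200 210 213 203 206 200 204 214 216 111  23  38  31  51  48  56
180 211 213 216 210 213 220 225 222 216 215 210 218 218 209 208 206 219 219 213 207 211 216 214 210 212 210 219 219  83  30  32  38  52  47  52
```

Pointer rows 143–152.7 (centre 147.9), mark rows 135–161.3 (centre 148.1): level within about 0.5 mm. As a cross-check I look again from a steeper angle on the way up, which separates height from sideways offset.

```bash
python3 -m pendant '[0,0,0,9,0,-28,0, 0,0,0,8,0,-29,0, 0,7,0,0,0,0,0, 0,7,0,0,0,0,0, 0,7,0,0,0,0,0, 0,7,0,0,0,0,0, 0,7,0,0,0,0,0, 0,0,0,-10,0,20,0, 0,0,0,0,0,0,1, 0,0,0,0,0,0,1, 0,0,0,0,0,0,1]'
cat >> h.py <<'E'
def pmark2(X=(.568,-.148,.06),h=22,wd=34):
    w=imaging.capture("wrist");g=cv2.cvtColor(w["color"],cv2.COLOR_RGB2GRAY);c=proj(w,np.array(X)).astype(int)
    print(np.round(state()["tool_pos"],4),c,"per +10mm z",proj(w,np.array(X)+[0,0,.01])-proj(w,np.array(X)),"per +10mm x",proj(w,np.array(X)+[.01,0,0])-proj(w,np.array(X)))
    for r in range(c[1]-h,c[1]+h,2): print(r," ".join("%3d"%v for v in g[r,c[0]-wd:c[0]+wd:2]))
E
python3 -c "
from h import *;pmark2()"
```

```text
time_s: 33.13
tool_pos: [0.622, -0.1526, 0.1611]
orientation: [[0.987, -0.161, -0.007], [-0.161, -0.987, 0.001], [-0.007, 0.0, -1.0]]
force: [-0.9, 0.4, -0.9]
width: 0.082
gripper_force: 0.0
[ 0.6222 -0.1527  0.161 ] [255 254] per +10mm z [0.18428018 6.25069552] per +10mm x [ -2.02988023 -11.43108798]
232  74  72  73  72  76  77  68  73  75  73  60 125  82  69  60  60  65  73  73  71  62  65  65  57  30  40  38  36  20 202 199 197 206 206
234  69  73  72  73  75  76  74  76  72  64 127 133 133  67  73  73  71  70  75  71  72  58  63  25  32  35  39  33  25 206 199 202 200 199
236  74  72  66  70  49  40  46  48  66  35  18  84 134  69  70  73  68  71  74  20  22  46  47  37  42  42  45  32  32 200 200 211 205 196
238  72  75  73  73  49  45  51  51  47  29   8  89 142  66  72  73  72  76  77  15  10  51  49  45  54  52  50  43  32 101 204 205 201 204
240  70  66  71  56  49  41  47  52  51  25   7  94  75  72  68  68  71  75  83  19  11  43  51  42  49  51  47  36  38  59 204 205 202 209
242  68  70  74  51  52  42  47  49  51  21   4  91  78  73  56  67  66  75  84  20   3  49  49  
[... 1582 characters left out ...]

266  14  36  51  51  47  51  52  51  17   4  10  11  23  25  23  31 132  66  56  10   1   0  51  52  48  47  50  49  50  13  14  12   7   9
268   2  50  54  53  50  47  47  49  14   6   8  16  25  27  24  89 129  93  86  11   3   8  45  49  48  53  48  48  46  23  10   1  16   5
270   9  49  51  54  42  49  49  55   8   6   8  14  16  10  57 133 125 124 134  15   4   2  32  52  45  48  51  49  49  25   4  13  12   1
272  10  46  51  48  52  51  51  55  10   0   8  33 100  96  94  86  85  85 102  13   7   5  24  52  48  53  43  50  48  36  11   5   2  14
274   8  51  50  53  47  52  50  51   3   6   7  80 201 197 203 212 207 203 217   7   0  15  22  47  51  50  46  50  48  44   9   4   9   7
```

Both views agree that the beam is level within 1 mm at the tip. Next is the counter.

```bash
python3 -m pendant '[0,0,0,0,0,-35,1, 0,0,0,0,0,-35,1, 0,0,0,-15,15,-30,1, 0,0,0,-30,28,0,1, 0,0,0,-30,28,0,1, 0,0,0,-30,28,0,1, 0,0,0,-30,28,0,1, 0,0,0,-30,28,0,1, 0,0,0,-30,26,0,1, 0,0,-4.6,0,0,0,1, 0,0,-4.6,0,0,0,1, 0,0,0,0,0,0,1]'
python3 - <<'E'
from h import *
np.set_printoptions(precision=4,suppress=True)
w=imaging.capture("wrist");a=imaging.capture("scene");print(state()["tool_pos"],np.array(state()["orientation"])[:,0])
for q,z in(("counter",0),("plunger_face",.018),("stop",0),("cup",.0)):
  for n,p in(("w",w),("sc",a)):
    for r in finder.pinpoint(p,q)[:4]:
        if r["score"]>.3: print(n,q,round(r["score"],2),np.round(r["pixel"],1),atz(p,r["pixel"],z))
for q,v0,parts in(("counter",(.478,-.30,0),CTR),("stop",(.56,-.30,0),STOP+[(0,.06,-.045,.045,0,.006)])):
  for n,p in(("w",w),("sc",a)):
    m=mask_near(p,q,np.array([v0[0],v0[1],.02])); print(q,n,fit(v0,parts,[(p,m)]) if m is not None else None)
E
```

```text
time_s: 34.18
tool_pos: [0.4, -0.301, 0.2626]
orientation: [[1.0, -0.002, -0.008], [-0.002, -1.0, 0.0], [-0.008, -0.0, -1.0]]
force: [0.7, -0.9, 0.9]
width: -0.003
gripper_force: 0.0
[ 0.4004 -0.3001  0.262 ] [ 1.     -0.0036 -0.0087]
w counter 0.98 [346.   55.4] [ 0.5031 -0.406   0.    ]
w counter 0.75 [428.  152.7] [ 0.3948 -0.5121  0.    ]
w counter 0.59 [248.4  82.7] [ 0.4748 -0.2989  0.    ]
sc counter 0.85 [175.2 235.3] [ 0.4805 -0.2962  0.    ]
sc counter 0.81 [137.2 254.8] [ 0.5003 -0.4117  0.    ]
sc counter 0.59 [ 89.8 241.7] [ 0.3927 -0.5151  0.    ]
w plunger_face 0.86 [253.5 132.7] [ 0.4215 -0.3045  0.018 ]
w plunger_face 0.8 [410.8 196.2] [ 0.3464 -0.4902  0.018 ]
w plunger_face 0.68 [395.3  76.1] [ 0.4811 -0.4555  0.018 ]
sc plunger_face 0.41 [ 95.8 225.1] [ 0.3555 -0.486   0.018 ]
sc plunger_face 0.37 [117.8 253.2] [ 0.4871 -0.4575  0.018 ]
sc stop 0.63 [187.3 257.6] [ 0.5725 -0.2951  0.    ]
sc cup 0.72 [138.  217.9] [ 0.3642 -0.3694  0.    ]
counter w (np.float64(-0.8897575216932934), array([ 0.4753, -0.2999,  0.0664]))
counter sc (np.float64(-0.9131749943983868), array([ 0.4788, -0.3014,  0.0722]))
stop w None
stop sc (np.float64(-0.7933484219791274), array([ 0.5616, -0.3023,  0.1265]))
```

```bash
python3 - <<'E'
from h import *
np.set_printoptions(precision=3,suppress=True)
P=[imaging.capture(n) for n in("scene","side","wrist")]
for n,p in zip(("sc","si","w"),P):
    m=finder.masks_of(p,"cup")
    for r in m[:1]:
        ys,xs=np.where(r["region"]);print(n,round(r["score"],2),xs.min(),xs.max(),ys.min(),ys.max(),"bottom-centre rays",atz(p,(xs.mean(),ys.max()),0),atz(p,(xs.mean(),ys.min()),0),atz(p,(xs.min(),ys.mean()),.03),atz(p,(xs.max(),ys.mean()),.03))
    q=finder.pinpoint(p,"cup"); print(q[0]["pixel"] if q else None, atz(p,q[0]["pixel"],0) if q else None)
# cylinder fit
def cyl(v):
    x,y,r,h=v;t=np.linspace(0,6.283,24);return np.array([[x+r*np.cos(k),y+r*np.sin(k),z] for z in(0,h) for k in t])
V=[(p,finder.masks_of(p,"cup")[0]["region"]) for p in P[:2]]
def f(v):
    s=0
    for p,m in V:
        im=np.zeros((384,512),np.uint8);cv2.fillConvexPoly(im,cv2.convexHull(np.array([proj(p,X) for X in cyl(v)],np.float32)).astype(np.int32),1);s+=(im&m).sum()/(im|m).sum()
    return -s
r=minimize(f,[.364,-.369,.03,.07],method="Nelder-Mead",options=dict(initial_simplex=[[.364,-.369,.03,.07],[.38,-.369,.03,.07],[.364,-.385,.03,.07],[.364,-.369,.04,.07],[.364,-.369,.03,.05]]));print(r.x,r.fun)
E
```

```text
sc 0.86 120 144 193 221 bottom-centre rays [ 0.37  -0.386  0.   ] [ 0.251 -0.351 -0.   ] [ 0.326 -0.406  0.03 ] [ 0.358 -0.344  0.03 ]
[136.5, 217.6] [ 0.361 -0.373  0.   ]
si 0.65 298 313 138 159 bottom-centre rays [ 0.346 -0.351  0.   ] [ 0.349 -0.485  0.   ] [ 0.38  -0.383  0.03 ] [ 0.316 -0.391  0.03 ]
[287.3, 163.9] [ 0.419 -0.313  0.   ]
[307.7, 184.8] [ 0.355 -0.369  0.   ]
[ 0.348 -0.374  0.029  0.065] -1.7754864318995343
```

```bash
python3 -m pendant '[0,0,-4.6,0,0,0,0.2, 0,0,0,-5,5,25,0.2, 0,0,0,0,0,38,0.2, 0,0,0,0,0,38,0.2, 0,0,0,0,0,38,0.2, 0,0,0,0,0,38,0.2, 0,0,0,0,0,38,0.2, 0,0,0,0,0,22,0.2, 0,0,0,0,0,10,0.2, 0,0,0,0,0,0,0.2, 0,0,0,0,0,0,0.2]'
python3 - <<'E'
from h import *
np.set_printoptions(precision=4,suppress=True)
a=imaging.capture("scene");s=state();print(s["tool_pos"],s["force"])
m=mask_near(a,"counter",np.array([.478,-.3,.02])); print(fit((.478,-.3,.07),CTR,[(a,m)]) if m is not None else None)
w=imaging.capture("wrist");print([(round(r["score"],2),np.round(r["pixel"]),atz(w,r["pixel"],.018)) for r in finder.pinpoint(w,"plunger_face")[:2]])
E
```

```text
time_s: 36.35
tool_pos: [0.3932, -0.3048, 0.0147]
orientation: [[0.997, 0.079, -0.009], [0.079, -0.997, 0.001], [-0.009, -0.002, -1.0]]
force: [1.2, -0.0, 1.4]
width: 0.398
gripper_force: 0.0
[ 0.3939 -0.3055  0.0157] [-0.4919 -0.2703 -0.0736]
(np.float64(-0.9101475189986589), array([ 0.4787, -0.3013,  0.0775]))
[(0.69, array([252., 192.]), array([ 0.4239, -0.3043,  0.018 ]))]
```

```bash
python3 -m pendant '[0,0,0,12,0,0,0.2, 0,0,0,14,0,0,0.2, 0,0,0,7,0,0,0.2, 0,0,0,6,0,0,0.2, 0,0,0,6,0,0,0.2, 0,0,0,6,0,0,0.2, 0,0,0,6,0,0,0.2, 0,0,0,6,0,0,0.2, 0,0,0,6,0,0,0.2, 0,0,0,0,0,0,0.2]'
python3 - <<'E'
from h import *
np.set_printoptions(precision=4,suppress=True)
a=imaging.capture("scene");s=state();print(s["tool_pos"],s["force"])
m=mask_near(a,"counter",np.array([.505,-.3,.02])); print(fit((.505,-.3,.07),CTR,[(a,m)]) if m is not None else None)
E
```

```text
time_s: 37.38
tool_pos: [0.4628, -0.299, 0.0135]
orientation: [[0.997, 0.079, -0.008], [0.079, -0.997, 0.002], [-0.008, -0.002, -1.0]]
force: [-0.2, 0.7, -0.6]
width: 0.401
gripper_force: 0.0
[ 0.4623 -0.2989  0.0134] [-0.5606 -0.2035 -0.234 ]
(np.float64(-0.8071965026342338), array([ 0.5011, -0.2963,  0.0525]))
```

```bash
python3 -m pendant '[0,0,0,5,0,0,0.2, 0,0,0,5,0,0,0.2, 0,0,0,4,0,0,0.2, 0,0,0,0,0,0,0.2]'
python3 -m pendant '[0,0,0,2,0,0,0.2, 0,0,0,2,0,0,0.2, 0,0,0,0,0,0,0.2]'
python3 - <<'E'
from h import *
np.set_printoptions(precision=4,suppress=True)
a=imaging.capture("scene");s=state();print(s["tool_pos"],s["force"])
m=mask_near(a,"counter",np.array([.52,-.298,.02])); print(fit((.52,-.297,.07),CTR,[(a,m)]) if m is not None else None)
E
```

```text
time_s: 37.82
tool_pos: [0.4763, -0.2978, 0.0133]
orientation: [[0.997, 0.079, -0.009], [0.079, -0.997, 0.002], [-0.009, -0.002, -1.0]]
force: [0.2, 0.3, -0.2]
width: 0.402
gripper_force: 0.0
time_s: 38.07
tool_pos: [0.4798, -0.2975, 0.0133]
orientation: [[0.997, 0.079, -0.009], [0.079, -0.997, 0.002], [-0.009, -0.003, -1.0]]
force: [0.5, 0.2, -1.1]
width: 0.4
gripper_force: 0.0
[ 0.4798 -0.2975  0.0133] [-0.2658 -0.557   0.6841]
(np.float64(-0.6510767160161507), array([ 0.5143, -0.2956, -0.0049]))
```

```bash
for i in 1; do python3 -m pendant '[0,0,0,2,0,0,0.2, 0,0,0,2,0,0,0.2, 0,0,0,0,0,0,0.2]'; done
python3 -m pendant '[0,0,0,2,0,0,0.2, 0,0,0,1,0,0,0.2, 0,0,0,0,0,0,0.2]'
```

```text
time_s: 38.42
tool_pos: [0.4833, -0.2971, 0.0132]
orientation: [[0.997, 0.079, -0.011], [0.079, -0.997, 0.002], [-0.01, -0.003, -1.0]]
force: [-2.8, 1.1, 0.9]
width: 0.399
gripper_force: 1.1
time_s: 38.67
tool_pos: [0.4834, -0.297, 0.0132]
orientation: [[0.997, 0.08, -0.018], [0.08, -0.997, 0.004], [-0.018, -0.005, -1.0]]
force: [-13.1, -1.2, 8.5]
width: 0.399
gripper_force: 6.5
```

Contact with the stop shows as -13 N at TCP x 0.483. I back off, shut the fingers, and press the plunger.

```bash
python3 -m pendant '[0,0,0,-10,0,0,0.2, 0,0,0,-25,0,0,0.2, 0,0,0,0,0,0,1, 0,0,0,0,0,0,1, 0,0,0,0,0,0,1, 0,0,0,0,0,0,1, 0,0,0,0,0,0,1]'
python3 - <<'E'
from h import *
np.set_printoptions(precision=4,suppress=True)
w=imaging.capture("wrist");s=state();print(s["tool_pos"],s["force"],s["width"])
print([(round(r["score"],2),np.round(r["pixel"]),atz(w,r["pixel"],.018)) for r in finder.pinpoint(w,"plunger_face")[:2]])
m=mask_near(w,"counter",np.array([.53,-.296,.02])); print(fit((.53,-.296,.07),CTR,[(w,m)]) if m is not None else None)
m=mask_near(w,"stop",np.array([.565,-.296,.02])); print(fit((.565,-.296,.07),STOP+[(0,.06,-.045,.045,0,.006)],[(w,m)]) if m is not None else None)
E
```

```text
time_s: 39.25
tool_pos: [0.4525, -0.2999, 0.0138]
orientation: [[0.997, 0.079, -0.009], [0.079, -0.997, 0.001], [-0.008, -0.002, -1.0]]
force: [0.7, -0.3, 0.8]
width: 0.002
gripper_force: 0.0
[ 0.4523 -0.2998  0.0137] [-0.199   0.4036 -0.1199] 0.00023266592114654103
[(0.9, array([257., 206.]), array([ 0.4769, -0.3007,  0.018 ]))]
(np.float64(-0.9007139644830078), array([ 0.5297, -0.2943,  0.0855]))
None
```

```bash
python3 -m pendant '[0,0,0,5,2,0,1, 0,0,0,5,0,0,1, 0,0,0,3,0,0,1, 0,0,0,3,0,0,1, 0,0,0,2,0,0,1, 0,0,0,2,0,0,1, 0,0,0,0,0,0,1]'
python3 -m pendant '[0,0,0,1.5,0,0,1, 0,0,0,1,0,0,1, 0,0,0,0,0,0,1]'
python3 -m pendant '[0,0,0,1,0,0,1, 0,0,0,0.5,0,0,1, 0,0,0,0,0,0,1]'
```

```text
time_s: 40.03
tool_pos: [0.4716, -0.3001, 0.0133]
orientation: [[0.997, 0.079, -0.011], [0.079, -0.997, 0.002], [-0.01, -0.003, -1.0]]
force: [-1.5, -0.2, 1.8]
width: -0.004
gripper_force: 1.1
time_s: 40.28
tool_pos: [0.4738, -0.2998, 0.0132]
orientation: [[0.997, 0.079, -0.011], [0.079, -0.997, 0.002], [-0.01, -0.003, -1.0]]
force: [-3.3, -1.2, 1.8]
width: 0.002
gripper_force: 1.7
time_s: 40.53
tool_pos: [0.4754, -0.2997, 0.0132]
orientation: [[0.997, 0.079, -0.01], [0.079, -0.997, 0.002], [-0.01, -0.003, -1.0]]
force: [-3.9, -0.3, 2.9]
width: 0.003
gripper_force: 2.1
```

```bash
python3 -m pendant '[0,0,0,1,0,0,1, 0,0,0,1,0,0,1, 0,0,0,0,0,0,1]'
python3 -m pendant '[0,0,0,1,0,0,1, 0,0,0,0.5,0,0,1, 0,0,0,0,0,0,1]'
```

```text
time_s: 40.78
tool_pos: [0.4758, -0.2995, 0.0132]
orientation: [[0.997, 0.08, -0.015], [0.08, -0.997, 0.003], [-0.015, -0.005, -1.0]]
force: [-10.3, -0.1, 6.1]
width: -0.0
gripper_force: 5.1
time_s: 41.03
tool_pos: [0.4758, -0.2993, 0.0132]
orientation: [[0.997, 0.081, -0.019], [0.081, -0.997, 0.004], [-0.018, -0.006, -1.0]]
force: [-14.4, -2.1, 9.7]
width: 0.001
gripper_force: 7.5
```

The plunger bottomed out: the TCP stopped advancing while the force climbed to 14 N. I retreat and re-check the beam and tub.

```bash
python3 -m pendant '[0,0,0,-4,0,0,1, 0,0,0,-10,0,0,1, 0,0,0,-20,0,0,1, 0,0,0,-5,0,-20,1, 0,0,0,0,0,-38,1, 0,0,0,0,0,-38,1, 0,0,0,0,0,-38,1, 0,0,0,0,0,-38,0, 0,0,0,0,0,-30,0, 0,0,4.6,0,0,0,0, 0,0,4.6,0,0,0,0, 0,0,4.6,0,0,0,0]'
python3 - <<'E'
from h import *
np.set_printoptions(precision=4,suppress=True)
w=imaging.capture("wrist");a=imaging.capture("scene");s=state();print(s["tool_pos"],np.array(s["orientation"])[:,0])
print([(round(r["score"],2),np.round(r["pixel"]),atz(w,r["pixel"],.018)) for r in finder.pinpoint(w,"plunger_face")[:3]])
m=mask_near(w,"counter",np.array([.53,-.296,.02])); print(fit((.53,-.296,.07),CTR,[(w,m)]) if m is not None else None)
print(upright(a,.085,(.62,.188,-.16)))
r=np.array(s["orientation"]);print("to view",r.T@(np.array([.63,-.152,.18])-s["tool_pos"]))
E
```

```text
time_s: 42.03
tool_pos: [0.4432, -0.3032, 0.2169]
orientation: [[0.986, -0.165, -0.005], [-0.165, -0.986, 0.0], [-0.005, 0.001, -1.0]]
force: [-0.1, 0.4, -0.4]
width: 0.5
gripper_force: 0.0
[ 0.4427 -0.3029  0.2158] [ 0.9869 -0.1613 -0.0073]
[(0.86, array([239., 130.]), array([ 0.476 , -0.2979,  0.018 ])), (0.64, array([440., 222.]), array([ 0.3446, -0.4914,  0.018 ])), (0.56, array([401.,  95.]), array([ 0.4824, -0.4557,  0.018 ]))]
(np.float64(-0.8930335086142137), array([ 0.5284, -0.2949,  0.0748]))
(np.int64(1066), (np.float64(-0.9098077338518038), array([ 0.6231,  0.1846, -0.2548])))
to view [ 0.1607 -0.1791  0.0347]
```

```bash
python3 -m pendant '[0,0,0,32,-35,0,0, 0,0,0,32,-36,0,0, 0,0,0,32,-36,0,0, 0,0,0,32,-36,0,0, 0,0,0,33,-36,0,0, 0,-7,0,0,0,17,0, 0,-7,0,0,0,17,0, 0,-7,0,0,0,0,0, 0,-7,0,0,0,0,0, 0,-7,0,0,0,0,0, 0,0,0,-9,0,28,0, 0,0,0,-8,0,29,0]'
python3 -m pendant '[0,0,0,0,0,0,0, 0,0,0,0,0,0,0, 0,0,0,0,0,0,0]'
python3 -c "
from h import *;pmark2((.567,-.147,.06),30,36)"
```

```text
time_s: 43.23
tool_pos: [0.5574, -0.1648, 0.1403]
orientation: [[0.803, -0.159, -0.575], [-0.128, -0.987, 0.095], [-0.583, -0.003, -0.813]]
force: [0.2, -1.1, 0.5]
width: 0.501
gripper_force: 0.0
time_s: 43.48
tool_pos: [0.5568, -0.1649, 0.1447]
orientation: [[0.804, -0.161, -0.572], [-0.131, -0.987, 0.094], [-0.58, -0.001, -0.815]]
force: [0.3, -0.2, 0.7]
width: 0.5
gripper_force: 0.0
[ 0.5576 -0.1652  0.1457] [217 117] per +10mm z [-1.02225718 11.53334056] per +10mm x [ -4.14268175 -13.50381117]
87  53  68  67  70  67 127 124 128 124 128 128 127 129 132 128 126 130 132 127 127 132  75 125 141  63  65  71  43  29  39  48  46  46  46  50  45
89  70  67  68  73  69  49 126 125 125 130 129 128 130 130 125 123 128 126 126 127 127 123 129 130 132 133 138  67  24  42  47  44  45  45  48  34
91  71  67  66  66  61 131 125 123 128 124 132 128 125 127 127 128 129 131 127 130 129 126 129 131 127 130 130  70  24  48  49  51  44  50  45  37
93  72  65  68  72  70 124 129 123 126 128 122 125 129 124 129 127 128 128 127 129 125 129 124 128 128 128 139  41  22  27  49  48  44  49  48  40
95  68  5
[... 3135 characters left out ...]
 212 203 201 199 195 199 201 197 191 198 199 200 204 205 198 203 206 153  18  45  47  52  48  55  48  46  25
139 206 207 203 203 206 212 210 203 199 197 201 203 199 191 202 202 205 203 205 215 214 202 202 203 203 207 182  17  45  47  51  47  45  48  45  10
141 202 206 202 200 209 209 202 204 210 199 205 208 214 221 210 201 196 202 202 198 206 215 208 199 204 207 176  12  42  49  48  46  55  51  47  13
143 217 202 197 208 213 205 197 207 203 208 205 211 210 208 214 207 209 213 208 205 207 212 207 203 203 199 217  11  47  49  47  53  45  48  48  10
145 207 216 212 216 220 207 202 205 203 204 209 212 208 206 202 199 195 203 211 205 201 202 196 201 207 201 224  14  48  52  48  52  52  49  48  14
```

The pointer centre is at row 116 and the mark centre at row 117, so the beam is still level within about 1 mm. The plunger is back out and the tub is standing, so I hand in.

```bash
python3 -m pendant '[0,0,0,5,0,-28,0, 0,0,0,0,0,-35,0, 0,0,0,0,0,-20,0, 0,0,0,0,0,0,0, 0,0,0,0,0,0,0]' | head -2; python3 -c "
from cell import workorder; print(workorder.finish_job())"
```

```text
time_s: 43.95
tool_pos: [0.6096, -0.1737, 0.2115]
the job is handed in; nothing more can be done
None
```

I handed the job in at about 44 s: the tub stands on the middle of the platform (within about 3 mm), the beam rests level (pointer within about 1 mm of its mark), and the plunger was pressed fully in against the stop and sprang back. It took two grasps and then a push to centre the tub, because it slipped about 3–4 cm off-centre each time I let go of it.

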